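# Clear the squaring board and hold a mount foot in its corner

### The arm

A 6-joint arm with a two-finger parallel gripper is mounted at the origin on the work surface. World frame = base frame: x ahead of the robot, y to its left, z up, the work surface at z = 0. Lengths are in m, angles in rad, forces in N, time in s.
With the tool pointing down it reaches from about 0.3 to 0.75 m from the base axis. Payload 8.5 kg.
Tool frame: the origin (TCP) lies on the mounting face of the last link; the fingertips stand arm.tips_ahead ahead of it and the grasp point (between the pads) lies 155 mm ahead of it (arm.tips_ahead is the distance from the TCP to the fingertips, in m); z points along the fingers, x is the direction in which the jaws open and shut, and the axes are right-handed (so a half turn about z gives the same grasp; the last joint's range is limited). The gripper opens to 85 mm and grips with 20 to 120 N. Pads are 22 mm wide; open, the fingers measure 114 mm over their backs; the gripper's body (76 mm by 85 mm) begins 54 mm behind the grasp point. The pads swing forward as they close: fully open they stand 13 mm farther back than shut.
Start: joints at [-1.375, 0.381, 1.297, -0, 1.464, -0.215], TCP at [0.22, -0.504, 0.405] pointing down, gripper open.
Joint ranges: [-3.11, 3.11], [-0.89, 2.33], [0.22, 2.48], [-1.42, 4.56], [0.17, 2.85], [-2.88, 2.88]. Speed limits (rad/s): [2.39, 2.39, 3.14, 3.14, 3.14, 3.14].

### API

Orientations are given as a unit quaternion [x, y, z, w].
In Python, from bench import arm gives the robot as it stands.
- The arm moves only by the shell command python3 -m inch 'ROWS'. ROWS is JSON, a list of rows, each a list of 5 numbers: the shift along the tool's x, y, z scaled (see below), then the turn about the tool's z scaled (see below), then the closure, from -1 (fully open) to 1 (shut). In form: [[tx, ty, tz, yaw, fingers], ...]. A call has 1 to 5 rows; each row shifts and turns the pose as measured when the row begins, along the tool's axes as they then stand; what a row does not reach is not made up. The controller multiplies each number of a shift by 30 mm and each number of a turn by pi rad. A row lasts 1/8 s, in which the tool goes at most 62.5 mm and 10.7 degrees, less where a joint would pass 70% of its speed; a pose out of reach is approached as far as the arm can. A call with a number of a shift or a turn outside -1 to 1 is refused whole. A call with a gripper value outside its range is refused whole. The fingers move at their own pace and stop on an object; the grip force is fixed at half the most. Time passes only in rows, so rows that do not move let the fingers close. It gives the time, the measured TCP pose, the force and the opening at its end, in the units of the state.
- arm.get_obs(): the state, without advancing time (a new reading comes with each control period).
- arm.grab_frame(name): name is "scene" or "side" or "wrist"; returns a dict with "image" (400x640x3 uint8, red, green, blue), "range_z" (400x640 float32, m along the optical axis (not along the pixel's ray), 0 where there is no reading), "fx", "fy", "cx", "cy" (pixels), "R" (3x3) and "t" (3): a world point X has camera coordinates R X + t. Camera axes: x right, y down, z forward; pixel columns grow to the right and rows downward; lengths in m; the calibration is good to about 2 mm. A picture is of the moment at which its call begins.
- arm.sign_off(): hands the job in, once; it reports no verdict.
The state is a dict: "t": time; "joint_positions": joint angles; "qd": joint speeds; "joint_torque": joint torques, N m; "tcp_pos": TCP position; "tcp_rot": TCP orientation; "force": force on the tool from outside, world axes, zero at the start; "wrist_torque": the same for the moment, N m; "finger_gap": finger opening in m.
Only numpy, scipy, OpenCV 4.12 (cv2) and the standard library are available. Lean on these libraries where they do the work, as an engineer would, in place of code of your own. Each camera call takes 0.05 s, during which the arm holds its last target.

### The job

Clear the two plaster chunks off the squaring board into the grey bin first. Then set the aluminium mount foot down flat on the board and press it into the corner of the two wooden fences, its long side flush on the far (longer) fence and its short side flush on the left (shorter) fence, as seen from the robot. Finish while still holding it there with the gripper's fingers, pressing it firmly on both fences at once; do not let go, and leave the jar, the brush and the fossil vertebra where they are.

Things in the scene. Friction and masses are not known exactly. Their poses are not given: they have to be found in the camera images.
- board: Plywood squaring board fixed to the bench, 240 mm (its x) by 220 mm (its y), 12 mm thick, the fences standing on its top. Origin: centre of its underside; z up; x points away from the robot to the far fence and y to the left fence when yaw is 0 (yaw is within 0.3 rad of 0).
- corner (a point): The corner where the inner faces of the two fences meet, at the height of the board's top (12 mm above the bench); 100 mm in x and 90 mm in y from the board's centre. Axes as the board's. The far fence's inner face is the plane x = 0 of this frame, the left fence's the plane y = 0; the free area lies at negative x and negative y. A foot in the corner has its centre at x = -30 mm, y = -40 mm, z = +37.5 mm in this frame.
- far_fence: Light wooden fence, 20 mm thick, 220 mm long along the board's y, 30 mm high above the board, on its far (+x) edge. Fixed; same origin and axes as the board.
- left_fence: Light wooden fence, 20 mm thick, 140 mm long along the board's x (from 40 mm before the board's centre to the far fence), 30 mm high above the board, on its left (+y) edge. Fixed; same origin and axes as the board.
- foot_center (a point): Centre of the loose machined aluminium mount foot (0.35 to 0.65 kg), half-way up its 75 mm height. The foot is a block 60 mm (x) by 80 mm (y), 30 mm high, with a square post 28 mm by 28 mm, 45 mm high, standing on the middle of it, sides parallel to the block's; the post is the grip. It starts upright on the bench beside the board, on the right or the left, the bin being on the other side. Half a turn makes no difference.
- chunk1_center (a point): Centre of a loose chunk of white plaster, half-way up its 26 mm height, lying flat on the board: 46 mm (x) by 30 mm (y), with flat parallel sides across y; 45 g.
- chunk2_center (a point): Centre of the other loose chunk of white plaster, half-way up its 28 mm height, lying flat on the board: 40 mm (x) by 26 mm (y), with flat parallel sides across y; 40 g.
- bin: Open grey plastic bin fixed to the bench, 170 mm (x) by 150 mm (y) outside, 70 mm high, walls and floor 5 mm. Origin: centre of its underside.
- jar: Bystander: white plastic jar, 60 mm across, 80 mm high. Origin: centre of its underside.
- brush: Bystander: small brush lying on the bench.
- vertebra: Bystander: dark fossil vertebra, about 100 mm wide, 92 mm high. Origin: centre of its underside.

How it is judged:
By the outcome, as a careful person would: the job done as asked, in the order asked, and still so for the second after the job is handed in, while the arm keeps its last pose, push and grip.
It also fails if it takes over 72 s, if anything falls off the work surface, if the arm or the gripper's body presses on something with over 40 N, if the wrist force passes 120 N, or if a joint passes its speed limit or range.

## Working session

There is one attempt and no reset: what is moved stays moved. The work goes in short steps, Python scripts to look and compute and a shell command to move; the robot and the scene stay as the last step left them, time stands still between calls to the robot, and variables do not carry over. Pictures are saved under pics/ and viewed, and the job is handed in when it is done.

```bash
ls; mkdir -p pics
python3 - <<'E'
from bench import arm
import cv2
print(arm.tips_ahead, arm.get_obs())
for n in ("scene","side","wrist"):
    f=arm.grab_frame(n); cv2.imwrite(f"pics/a_{n}.png",f["image"][:,:,::-1]); print(n,f["fx"],f["cx"],f["R"].round(3).tolist(),f["t"].round(3).tolist())
E
```

```text
pics
0.1734 {'t': 0.0, 'joint_positions': array([-1.37529175e+00,  3.81197147e-01,  1.29826977e+00, -6.21213869e-06,
        1.46361418e+00, -2.15293294e-01]), 'qd': array([ 0.00017816,  0.00115094, -0.00038888, -0.000187  , -0.00075381,
       -0.001017  ]), 'joint_torque': array([ 1.34141577e-03, -4.48454010e+01, -2.31279588e+01, -1.41517889e-04,
        4.63655277e-03, -1.54852711e-05]), 'tcp_pos': array([ 0.21962864, -0.5041924 ,  0.40410794]), 'tcp_rot': array([ 8.36463025e-01, -5.48022859e-01, -5.23216822e-04, -5.29263478e-04]), 'force': array([-0.98695704, -0.48864745,  1.29332237]), 'wrist_torque': array([-0.03842179, -0.0421926 , -0.00684383]), 'finger_gap': 0.08535586882970501}
scene 446.10563041664886 325.49890235065794 [[0.314, 0.949, 0.005], [0.795, -0.26, -0.547], [-0.518, 0.176, -0.837]] [-0.182, -0.434, 1.38]
side 463.21869445685957 323.9743234945732 [[-0.889, -0.458, 0.021], [-0.297, 0.541, -0.787], [0.348, -0.705, -0.617]] [0.525, 0.232, 0.949]
wrist 286.07433470115944 321.4407060181422 [[0.399, -0.917, -0.001], [-0.871, -0.38, 0.31], [-0.285, -0.123, -0.951]] [-0.55, -0.039, 0.379]
```

View pics/a_scene.png

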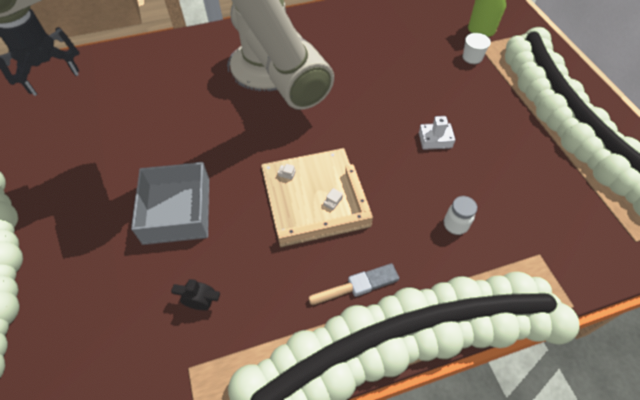

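View pics/a_side.png

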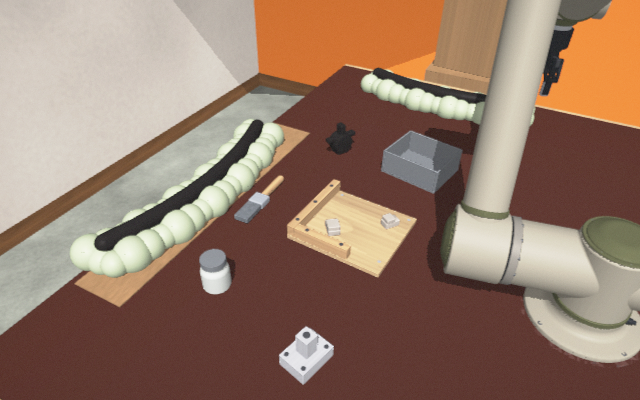

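View pics/a_wrist.png

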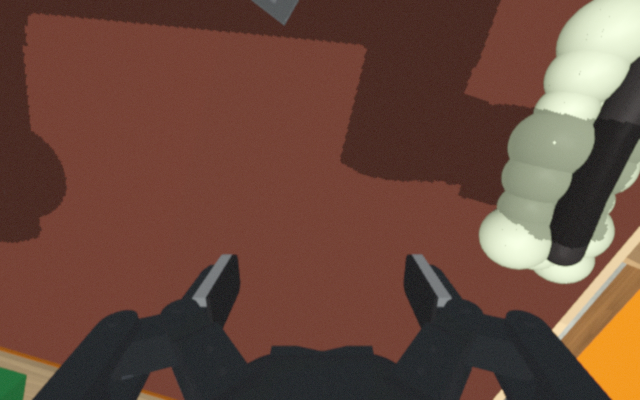

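The scene view shows the bin at (172,203), the board at (315,195) with chunks at (287,172) and (334,198), the foot at (437,133) and the jar at (460,215). The vertebra is at (195,293) and the brush at (355,285). I'll turn these into world positions using range and height masks.

```bash
cat > h.py <<'E'
from bench import arm
import numpy as np, cv2
def cloud(f):
    z=f["range_z"]; v,u=np.indices(z.shape)
    P=np.stack([(u-f["cx"])/f["fx"]*z,(v-f["cy"])/f["fy"]*z,z],-1)
    W=(P-f["t"])@f["R"]
    W[z==0]=np.nan
    return W
def ray(f,u,v,h):
    d=f["R"].T@np.array([(u-f["cx"])/f["fx"],(v-f["cy"])/f["fy"],1]); c=-f["R"].T@f["t"]
    return c+d*(h-c[2])/d[2]
def rect(xy):
    (c,s,a)=cv2.minAreaRect((xy*1000).astype(np.float32)); return np.round(c,1),np.round(s,1),round(a,1)
E
python3 - <<'E'
from h import *
for n in ("scene","side"):
    f=arm.grab_frame(n); W=cloud(f); im=f["image"]
    np.savez(f"{n}.npz",W=W,im=im)
    x,y,z=W[...,0],W[...,1],W[...,2]
    print(n,"bench z",np.nanmedian(z[(x>.3)&(x<.9)&(abs(y)<.5)]))
    m=((z>.006)&(x>.25)&(x<1.0)&(abs(y)<.55)&(z<.2)).astype(np.uint8)
    k,l,st,ce=cv2.connectedComponentsWithStats(m)
    for i in range(1,k):
        if st[i,4]>60:
            p=W[l==i]; print(st[i],"zmax",np.percentile(p[:,2],98).round(4),"rect",rect(p[:,:2]))
E
```

```text
scene bench z 0.0016028952993540292
[ 276   57   58   52 2048] zmax 0.1984 rect (array([276.9,  50. ]), array([145.6,  53.7]), 90.0)
[419 116  36  32 822] zmax 0.0774 rect (array([448.2, 360.9]), array([92.2, 63.3]), 72.4)
[ 262  148  111   98 7483] zmax 0.0444 rect (array([515.8, -10.1]), array([220.2, 249.5]), 86.2)
[ 132  163   77   80 4178] zmax 0.0722 rect (array([ 427.7, -347.4]), array([177.4, 225.8]), 79.1)
[444 196  33  38 874] zmax 0.083 rect (array([703.5, 285. ]), array([56.4, 56.1]), 86.3)
[ 309  264   90   41 1293] zmax 0.0228 rect (array([776.7,  -2.9]), array([ 43. , 200.5]), 0.4)
[  228   271   351   129 21955] zmax 0.0786 rect (array([908.6,  59.1]), array([721.1, 169.6]), 88.4)
[171 279  49  31 968] zmax 0.0941 rect (array([ 706.1, -323.7]), array([99.9, 41.6]), 64.4)
side bench z 0.0014231805989528994
[   70   119   214   159 11317] zmax 0.0779 rect (array([910.8,  58.9]), array([688.4, 177.7]), 90.0)
[325 122  30  32 540] zmax 0.0925 rect (array([ 701.3, -319.7]), array([100. ,  45.5]), 54.3)
[ 381  131   81   62 2900] zmax 0.0709 rect (array([ 455.1, -337.3]), array([158.4, 173. ]), 78.7)
[234 175  49  48 713] zmax 0.0223 rect (array([775.1,  -0.9]), array([ 41.8, 202.4]), 0.9)
[ 287  179  129   96 6624] zmax 0.044 rect (array([517.2,  -8.3]), array([226.4, 242.3]), 85.9)
[ 440  204   33   72 1278] zmax 0.1994 rect (array([272.4,  67. ]), array([ 44. , 121.1]), 11.2)
[ 199  249   32   45 1138] zmax 0.0825 rect (array([697.9, 290.7]), array([56. , 57.6]), 4.3)
[ 279  326   54   57 1741] zmax 0.0768 rect (array([443.5, 358.6]), array([81.4, 60.9]), 75.3)
```

Run:
```python
from h import *
Ws={n:np.load(n+".npz")["W"] for n in("scene","side")}
for n,W in Ws.items():
    x,y,z=W[...,0],W[...,1],W[...,2]
    b=(x>.37)&(x<.67)&(abs(y+.01)<.15)
    m=(b&(z>.022)).astype(np.uint8)
    k,l,st,ce=cv2.connectedComponentsWithStats(m)
    for i in range(1,k):
        if st[i,4]>20:
            p=W[l==i]; zt=np.percentile(p[:,2],90); t=p[p[:,2]>zt-.004]
            print(n,"board comp",st[i],zt.round(4),rect(t[:,:2]))
    print(" board top z",np.nanmedian(z[b&(z>.008)&(z<.018)]), rect(W[b&(z>.008)&(z<.018)][:,:2]))
    g=(abs(x-.445)<.07)&(abs(y-.36)<.07)
    t=W[g&(z>.07)];print(" post",rect(t[:,:2]),t[:,2].mean()); t=W[g&(z>.026)&(z<.036)];print(" block",rect(t[:,:2]))
    g=(abs(x-.45)<.12)&(abs(y+.34)<.13)&(z>.066)&(z<.08); print(" bin rim",rect(W[g][:,:2]))
```

```text
scene board comp [278 164  18  15 179] 0.0418 (array([446.8, -54.1]), array([24.4, 27.1]), 56.0)
scene board comp [ 277  165   96   78 1619] 0.0443 (array([559.5, -13. ]), array([219.9, 162.2]), 86.4)
scene board comp [323 188  20  21 241] 0.0397 (array([555.2,  28.6]), array([29.7, 32.2]), 37.0)
 board top z 0.012781078966323994 (array([516.6, -10.5]), array([219.7, 244.6]), 86.2)
 post (array([444.7, 356.2]), array([29.2, 30.6]), 77.0) 0.07548542122981206
 block (array([445.3, 356. ]), array([80.9, 61.1]), 73.3)
 bin rim (array([ 455.2, -339.4]), array([150.9, 174.3]), 78.7)
side board comp [ 287  179   64   78 1450] 0.044 (array([556.9, -10.4]), array([222.6, 162.5]), 85.6)
side board comp [381 213  18  15 178] 0.0409 (array([445.9, -52.3]), array([24.6, 26.7]), 51.2)
side board comp [324 219  16  15 195] 0.0393 (array([553.7,  30.5]), array([30.3, 31.9]), 34.1)
 board top z 0.012544780586284837 (array([516. ,  -8.7]), array([224.8, 239.2]), 86.2)
 post (array([444. , 358.1]), array([29.1, 29. ]), 75.6) 0.07519216994210208
 block (array([443.6, 358.6]), array([81.4, 60.6]), 75.3)
 bin rim (array([ 455.2, -337.9]), array([156.3, 172.4]), 78.7)
```

Run:
```python
import numpy as np,cv2
for n,(a,b,c,d) in {"scene":(140,260,250,390),"side":(170,280,280,425)}.items():
    im=np.load(n+".npz")["im"][a:b,c:d,::-1]
    cv2.imwrite(f"pics/z_{n}.png",cv2.resize(im,None,fx=5.4,fy=4.9*5.4/4.9*0.9,interpolation=cv2.INTER_CUBIC))
```

```text
(no output)
```

View pics/z_scene.png

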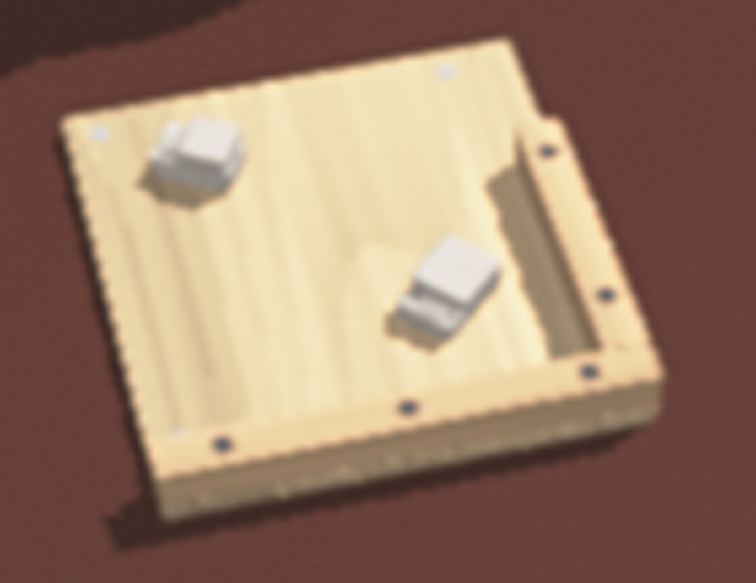

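View pics/z_side.png

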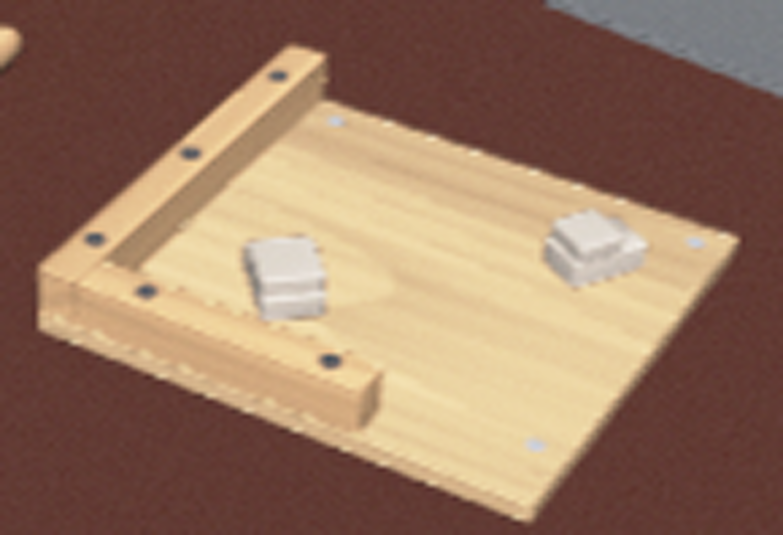

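Run:
```python
from h import *
Ws=[np.load(n+".npz")["W"] for n in("scene","side")]
# align side/scene by half: just merge after per-view offset wrt mean
for name,c,r in(("c1",(.550,.030),.045),("c2",(.444,-.052),.04)):
    allp=[]
    for W in Ws:
        d=np.hypot(W[...,0]-c[0],W[...,1]-c[1])
        p=W[(d<r)]; q=p[p[:,2]>.0185]; print(name,rect(q[:,:2]), len(q))
        for zz in np.arange(.015,.046,.003): print(round(zz*1000),((q[:,2]>zz)&(q[:,2]<=zz+.003)).sum(),end="; ")
        print(); allp.append(q)
    q=np.vstack(allp); print(" merged",rect(q[:,:2]))
    img=np.full((500,500,3),255,np.uint8)
    for k,(q,) in enumerate(zip(allp)):
        for p in q:
            u=int(250-(p[1]-c[1])*5000); v=int(250-(p[0]-c[0])*5000)
            col=int(255*(p[2]-.018)/.026); col=max(0,min(255,col))
            cv2.circle(img,(u,v),3,(col,0,255-col) if k else (col,200,255-col),-1)
    cv2.imwrite(f"pics/top_{name}.png",img)
a=cv2.imread("pics/top_c1.png");b=cv2.imread("pics/top_c2.png")
cv2.imwrite("pics/top.png",cv2.resize(np.hstack([a,b]),(800,400)))
```

```text
c1 (array([559.1,  23.4]), array([30.1, 45.2]), 36.1) 257
15 0; 18 10; 21 14; 24 18; 27 40; 30 24; 33 24; 36 82; 39 45; 42 0; 45 0; 
c1 (array([555.2,  29. ]), array([30.3, 46.3]), 36.8) 209
15 0; 18 10; 21 12; 24 24; 27 23; 30 12; 33 21; 36 83; 39 23; 42 1; 45 0; 
 merged (array([556.9,  26.5]), array([30.6, 52.5]), 36.8)
c2 (array([442.3, -58.7]), array([39.8, 29.4]), 53.8) 192
15 0; 18 9; 21 12; 24 12; 27 24; 30 30; 33 19; 36 25; 39 47; 42 13; 45 1; 
c2 (array([441.2, -55. ]), array([42.5, 28.4]), 46.7) 197
15 0; 18 13; 21 17; 24 20; 27 22; 30 30; 33 17; 36 21; 39 48; 42 9; 45 0; 
 merged (array([442., -57.]), array([42.5, 31.9]), 55.8)
```

View pics/top.png

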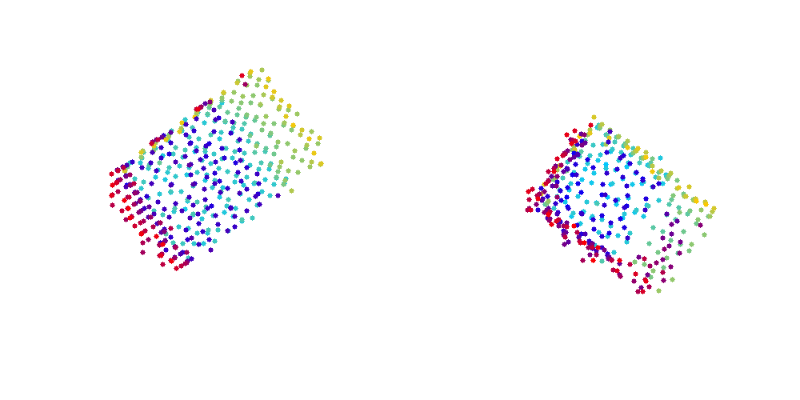

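```bash
cat > go.py <<'E'
# usage: go.py x y z phi_deg : prints rows needed (tool units) ; measured state
import sys
from h import *
o=arm.get_obs()
from scipy.spatial.transform import Rotation as Ro
R=Ro.from_quat(o["tcp_rot"]).as_matrix(); p=o["tcp_pos"]
phi=np.degrees(np.arctan2(R[1,0],R[0,0]))
print("t",round(o["t"],2),"p",p.round(4),"phi",phi.round(2),"tilt",np.degrees(np.arccos(-R[2,2])).round(2),"F",o["force"].round(1),"gap",round(o["finger_gap"],4),"q6",o["joint_positions"][5].round(2))
if len(sys.argv)>3:
    T=np.array([float(a) for a in sys.argv[1:4]]); tp=float(sys.argv[4]) if len(sys.argv)>4 else phi
    n=0
    while n<30:
        c,s=np.cos(np.radians(phi)),np.sin(np.radians(phi)); M=np.array([[c,s,0],[s,-c,0],[0,0,-1]])
        d=M.T@(T-p)/.03; yaw=-(tp-phi)/180
        if abs(d).max()<.01 and abs(yaw)<.002: break
        k=min(1,1/max(abs(d).max(),1e-9)); st=np.round(d*k,2); yw=round(float(np.clip(yaw,-.059,.059)),3)
        print([*map(float,st),yw]); p=p+M@st*.03; phi-=yw*180; n+=1
E
python3 go.py .442 -.057 .30 -37.5
```

```text
t 0.25 p [ 0.2196 -0.5042  0.4044] phi -66.46 tilt 0.04 F [-0.4 -1.2 -0.5] gap 0.0857 q6 -0.22
[-0.84, -1.0, 0.27, -0.059]
[-0.56, -1.0, 0.24, -0.059]
[-0.34, -1.0, 0.22, -0.043]
[-0.2, -1.0, 0.21, 0.0]
[-0.2, -1.0, 0.21, 0.0]
[-0.19, -1.0, 0.21, 0.0]
[-0.2, -1.0, 0.21, 0.0]
[-0.19, -1.0, 0.21, 0.0]
[-0.2, -1.0, 0.22, 0.0]
[-0.19, -1.0, 0.21, 0.0]
[-0.2, -1.0, 0.22, 0.0]
[-0.19, -1.0, 0.21, 0.0]
[-0.2, -1.0, 0.22, 0.0]
[-0.19, -1.0, 0.21, 0.0]
[-0.2, -1.0, 0.22, 0.0]
[-0.17, -0.9, 0.19, 0.0]
```

```bash
python3 -m inch '[[-0.84,-1,0.27,-0.059,-1],[-0.56,-1,0.24,-0.059,-1],[-0.34,-1,0.22,-0.043,-1],[-0.2,-1,0.21,0,-1],[-0.2,-1,0.21,0,-1]]'; python3 go.py .442 -.057 .30 -37.5
```

```text
t: 0.88
tcp_pos: [0.2934, -0.3515, 0.3684]
tcp_rot: [0.949, -0.315, -0.0, -0.0]
force: [0.6, -0.6, 0.7]
finger_gap: 0.0852
t 0.88 p [ 0.2934 -0.3515  0.3684] phi -36.68 tilt 0.03 F [ 0.6 -0.6  0.7] gap 0.0852 q6 -0.49
[-0.17, -1.0, 0.21, 0.005]
[-0.19, -1.0, 0.21, -0.0]
[-0.19, -1.0, 0.21, -0.0]
[-0.19, -1.0, 0.21, -0.0]
[-0.19, -1.0, 0.21, -0.0]
[-0.19, -1.0, 0.21, -0.0]
[-0.19, -1.0, 0.21, -0.0]
[-0.19, -1.0, 0.21, -0.0]
[-0.19, -1.0, 0.21, -0.0]
[-0.2, -1.0, 0.22, -0.0]
[-0.15, -0.8, 0.17, -0.0]
```

```bash
python3 -m inch '[[-0.19,-1,0.21,0.005,-1],[-0.19,-1,0.21,0,-1],[-0.19,-1,0.21,0,-1],[-0.19,-1,0.21,0,-1],[-0.19,-1,0.21,0,-1]]'>/dev/null; python3 -m inch '[[-0.19,-1,0.21,0,-1],[-0.19,-1,0.21,0,-1],[-0.19,-1,0.21,0,-1],[-0.2,-1,0.21,0,-1],[-0.2,-1,0.21,0,-1]]';  python3 go.py .442 -.057 .28 -37.5
python3 - <<'E'
from h import *
f=arm.grab_frame("wrist"); cv2.imwrite("pics/w1.png",f["image"][:,:,::-1]); W=cloud(f)
x,y,z=W[...,0],W[...,1],W[...,2]
for c,r in(((.555,.028),.05),((.442,-.056),.045)):
    m=(np.hypot(x-c[0],y-c[1])<r)&(z>.019)&(z<.06)
    if m.sum()>20:
        q=W[m]; print(len(q),rect(q[:,:2]),np.percentile(q[:,2],95))
E
```

```text
t: 2.12
tcp_pos: [0.434, -0.0689, 0.304]
tcp_rot: [0.946, -0.323, 0.001, 0.0]
force: [-0.8, -0.9, 0.4]
finger_gap: 0.0854
t 2.12 p [ 0.434  -0.0689  0.304 ] phi -37.67 tilt 0.09 F [-0.8 -0.9  0.4] gap 0.0854 q6 0.23
[-0.03, -0.48, 0.8, -0.001]
2028 (array([556.3,  23.8]), array([26.2, 46.3]), 39.2) 0.037595386004008885
1319 (array([443. , -59.1]), array([40.2, 26. ]), 54.8) 0.03952231262553832
```

View pics/w1.png

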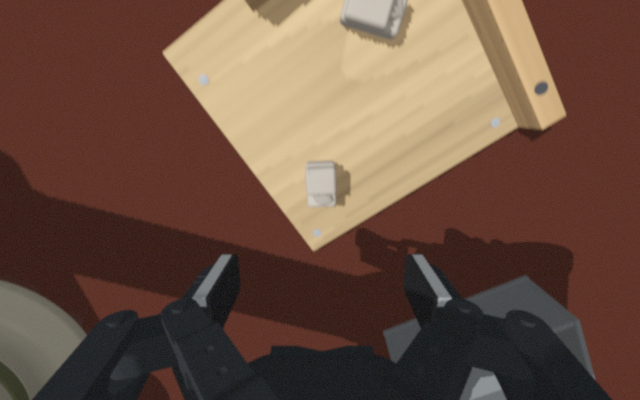

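The wrist view shows chunk 2 at (321,185), 40 x 26 mm with its top at 39.5 mm. That fits the given sizes. I'll descend on it.

```bash
python3 go.py .443 -.0585 .225 -35.2
```

```text
t 2.17 p [ 0.4346 -0.0667  0.3033] phi -37.59 tilt 0.07 F [-1.8  1.3 -0.5] gap 0.0858 q6 0.23
[0.02, -0.15, 1.0, -0.013]
[0.03, -0.15, 1.0, -0.0]
[0.02, -0.09, 0.61, -0.0]
```

```bash
python3 -m inch '[[0.02,-0.15,1,-0.013,-1],[0.02,-0.15,1,0,-1],[0.02,-0.09,0.8,0,-1],[0,0,0,0,-1]]'; python3 go.py .443 -.0585 .190 -35.2
```

```text
t: 2.68
tcp_pos: [0.4439, -0.0569, 0.2175]
tcp_rot: [0.954, -0.301, 0.001, -0.0]
force: [-0.7, -1.0, 0.7]
finger_gap: 0.0854
t 2.67 p [ 0.4439 -0.0569  0.2175] phi -35.01 tilt 0.15 F [-0.7 -1.   0.7] gap 0.0854 q6 0.22
[0.0, 0.06, 0.92, 0.001]
```

```bash
python3 -m inch '[[0,0.06,0.6,0,-1],[0,0,0.33,0,-1],[0,0,0,0,1],[0,0,0,0,1],[0,0,0,0,1]]'; python3 -m inch '[[0,0,0,0,1],[0,0,0,0,1],[0,0,0,0,1]]'
```

```text
t: 3.3
tcp_pos: [0.444, -0.0591, 0.1925]
tcp_rot: [0.954, -0.301, 0.004, -0.0]
force: [-0.5, 0.4, -0.5]
finger_gap: 0.0323
t: 3.68
tcp_pos: [0.444, -0.0591, 0.1931]
tcp_rot: [0.954, -0.301, 0.005, -0.0]
force: [0.9, -0.3, -0.6]
finger_gap: 0.0246
```

```bash
python3 -m inch '[[0,0,-1,0,1],[0,0,-1,0,1],[0,0,-1,0,1]]'; python3 go.py .455 -.335 .29
```

```text
t: 4.05
tcp_pos: [0.443, -0.0588, 0.2837]
tcp_rot: [0.954, -0.301, 0.002, -0.0]
force: [-0.4, 0.7, -1.0]
finger_gap: 0.0248
t 4.05 p [ 0.443  -0.0588  0.2837] phi -35.02 tilt 0.22 F [-0.4  0.7 -1. ] gap 0.0248 q6 0.21
[0.77, 1.0, -0.03, -0.0]
[0.77, 1.0, -0.03, -0.0]
[0.77, 1.0, -0.03, -0.0]
[0.77, 1.0, -0.03, -0.0]
[0.76, 1.0, -0.03, -0.0]
[0.77, 1.0, -0.03, -0.0]
[0.76, 1.0, -0.02, -0.0]
[0.24, 0.31, -0.01, -0.0]
```

```bash
python3 -m inch '[[0.77,1,-0.1,0,1],[0.77,1,-0.1,0,1],[0.77,1,0,0,1],[0.77,1,0,0,1],[0.77,1,0,0,1]]'; python3 -m inch '[[0.77,1,0,0,1],[0.77,1,0,0,1],[0.4,0.5,0,0,1],[0,0,0,0,1]]'; python3 go.py .455 -.338 .27
```

```text
t: 4.68
tcp_pos: [0.4517, -0.2512, 0.2925]
tcp_rot: [0.954, -0.299, 0.004, -0.0]
force: [0.7, 0.1, -1.5]
finger_gap: 0.0246
t: 5.18
tcp_pos: [0.456, -0.3512, 0.2914]
tcp_rot: [0.954, -0.3, 0.003, -0.001]
force: [-1.0, 0.0, -1.2]
finger_gap: 0.0245
t 5.17 p [ 0.456  -0.3512  0.2914] phi -34.94 tilt 0.36 F [-1.   0.  -1.2] gap 0.0245 q6 -0.25
[-0.28, -0.34, 0.71, -0.0]
```

```bash
python3 -m inch '[[-0.15,-0.17,1,0,1],[-0.13,-0.17,1,0,1],[0,0,0.2,0,-1],[0,0,0,0,-1],[0,0,0,0,-1]]'; python3 -m inch '[[0,0,-1,0,-1],[0,0,-1,0,-1]]';  python3 go.py .556 .0245 .29 39
```

```text
t: 5.8
tcp_pos: [0.4557, -0.335, 0.2259]
tcp_rot: [0.954, -0.299, 0.004, -0.0]
force: [-0.6, 0.6, -0.2]
finger_gap: 0.0782
t: 6.05
tcp_pos: [0.4552, -0.335, 0.2875]
tcp_rot: [0.954, -0.299, 0.003, -0.001]
force: [-0.2, -0.2, -0.2]
finger_gap: 0.0856
t 6.05 p [ 0.4552 -0.335   0.2875] phi -34.84 tilt 0.39 F [-0.2 -0.2 -0.2] gap 0.0856 q6 -0.24
[-0.35, -1.0, -0.01, -0.059]
[-0.15, -1.0, -0.01, -0.059]
[0.04, -1.0, -0.01, -0.059]
[0.22, -1.0, -0.01, -0.059]
[0.43, -1.0, -0.01, -0.059]
[0.67, -1.0, -0.01, -0.059]
[0.99, -1.0, -0.01, -0.056]
[1.0, -0.71, -0.0, -0.0]
[1.0, -0.71, -0.01, -0.0]
[1.0, -0.71, -0.0, -0.0]
[0.79, -0.56, -0.0, -0.0]
```

```bash
python3 -m inch '[[-0.35,-1,-0.1,-0.059,-1],[-0.15,-1,-0.1,-0.059,-1],[0.04,-1,0,-0.059,-1],[0.22,-1,0,-0.059,-1],[0.43,-1,0,-0.059,-1]]'; python3 -m inch '[[0.67,-1,0,-0.059,-1],[0.99,-1,0,-0.056,-1],[1,-0.71,0,0,-1]]'
cat > look.py <<'E'
import sys
from h import *
f=arm.grab_frame("wrist"); cv2.imwrite(f"pics/{sys.argv[1]}.png",f["image"][:,:,::-1]); W=cloud(f)
x,y,z=W[...,0],W[...,1],W[...,2]
m=(np.hypot(x-.556,y-.025)<.045)&(z>.019)&(z<.06)
if m.sum()>20:
        q=W[m]; print(len(q),rect(q[:,:2]),np.percentile(q[:,2],95))
E
python3 look.py w2; python3 go.py .556 .0245 .23 39
```

```text
t: 6.68
tcp_pos: [0.4967, -0.183, 0.3014]
tcp_rot: [0.986, 0.165, 0.008, 0.007]
force: [0.4, -0.2, 0.1]
finger_gap: 0.0855
t: 7.05
tcp_pos: [0.5267, -0.0686, 0.3041]
tcp_rot: [0.939, 0.344, 0.009, 0.011]
force: [0.4, -0.8, -0.0]
finger_gap: 0.0855
2227 (array([557.8,  25.1]), array([30.1, 45.9]), 37.8) 0.03754863452948073
t 7.1 p [ 0.527  -0.0653  0.3043] phi 40.36 tilt 1.58 F [ 0.5  4.4 -0.1] gap 0.0852 q6 -1.05
[1.0, -0.62, 0.93, 0.008]
[1.0, -0.65, 0.94, -0.0]
[0.65, -0.43, 0.61, -0.0]
```

View pics/w2.png

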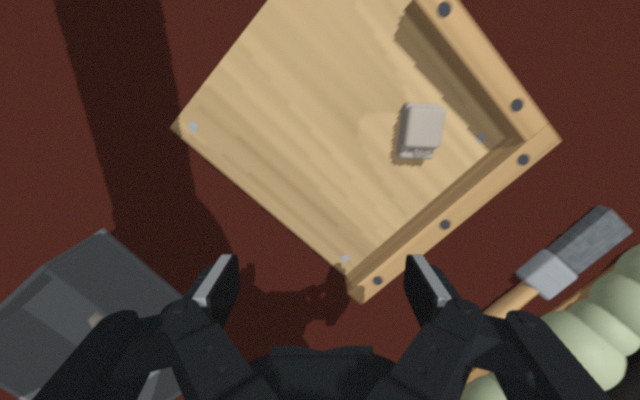

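Chunk 1 is at (421,130), 30 x 46 mm, centred at (557.8, 25.1). Chunk 2 has left the board. I'll check for tilt at rest and measure the fences in the same view.

```bash
python3 -m inch '[[1,-0.6,0.3,0.007,-1],[1,-0.6,0.6,0,-1],[0.5,-0.33,0.4,0,-1],[0,0,0,0,-1]]'; python3 go.py .5575 .025 .2 37.8; python3 look.py w3
```

```text
t: 7.6
tcp_pos: [0.5578, 0.0199, 0.2676]
tcp_rot: [0.942, 0.335, 0.013, 0.012]
force: [-0.7, -0.7, 0.2]
finger_gap: 0.0854
t 7.6 p [0.5578 0.0199 0.2676] phi 39.13 tilt 1.98 F [-0.7 -0.7  0.2] gap 0.0854 q6 -0.85
[0.04, -0.06, 1.0, 0.007]
[0.05, -0.06, 1.0, 0.0]
[0.01, -0.02, 0.25, 0.0]
2271 (array([558. ,  25.8]), array([29.9, 45.7]), 38.0) 0.03752674919889505
```

View pics/w3.png

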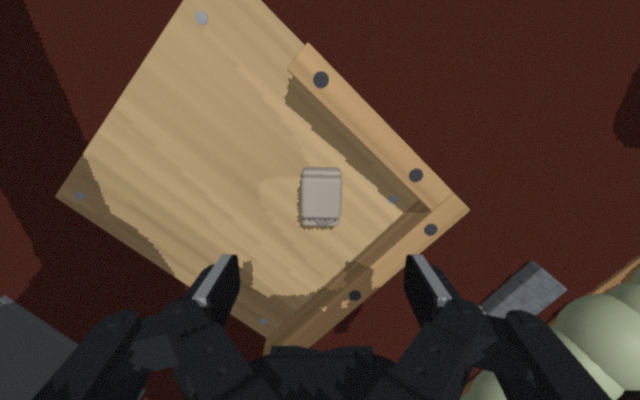

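```bash
cat > go.py <<'E'
# usage: go.py x y ztip phi : target of the POINT 165mm ahead of TCP in xy; z = height of the fingertip (tips_ahead)
import sys
from h import *
from scipy.spatial.transform import Rotation as Ro
o=arm.get_obs(); q=Ro.from_quat(o["tcp_rot"]); R=q.as_matrix()
L=arm.tips_ahead; p=o["tcp_pos"]+R[:,2]*L; phi=np.degrees(np.arctan2(R[1,0],R[0,0]))
print("t",round(o["t"],2),"tcp",o["tcp_pos"].round(4),"tip",p.round(4),"phi",phi.round(2),"tilt(zx,zy)deg",np.degrees(R[:2,2]).round(2),"F",o["force"].round(1),"M",o["wrist_torque"].round(2),"gap",round(o["finger_gap"],4),"q",o["joint_positions"].round(2))
if len(sys.argv)>3:
    T=np.array([float(a) for a in sys.argv[1:4]]); tp=float(sys.argv[4]) if len(sys.argv)>4 else phi
    vm=float(sys.argv[5]) if len(sys.argv)>5 else 1.
    n=0
    while n<30:
        d=R.T@(T-p)/.03; ph=np.degrees(np.arctan2(R[1,0],R[0,0])); yaw=-(tp-ph)/180
        if abs(d).max()<.01 and abs(yaw)<.002: break
        k=min(1,vm/max(abs(d).max(),1e-9)); st=np.round(d*k,2); yw=round(float(np.clip(yaw,-.059,.059)),3)
        print([*map(float,st),yw]); p=p+R@st*.03; R=R@Ro.from_euler('z',yw*np.pi).as_matrix(); n+=1
E
python3 go.py .558 .0255 .03 37.9
```

```text
t 7.65 tcp [0.5578 0.0192 0.2682] tip [0.5634 0.0167 0.0949] phi 39.08 tilt(zx,zy)deg [ 1.86 -0.83] F [-0.1 -0.9  0.8] M [-0.    0.1   0.04] gap 0.0854 q [-0.18  0.53  1.49 -0.01  1.1  -0.85]
[0.0, -0.19, 1.0, 0.007]
[0.0, -0.19, 1.0, -0.0]
[0.0, -0.03, 0.15, -0.0]
```

```bash
python3 -m inch '[[0,-0.19,1,0.007,-1],[0,-0.15,0.9,0,-1],[0,0,0,0,-1]]'; python3 go.py .558 .0255 .018 37.9
```

```text
t: 8.02
tcp_pos: [0.5536, 0.0228, 0.2125]
tcp_rot: [0.947, 0.322, 0.015, 0.014]
force: [0.3, 0.6, 0.6]
finger_gap: 0.0854
t 8.03 tcp [0.5536 0.0228 0.2125] tip [0.56   0.02   0.0393] phi 37.58 tilt(zx,zy)deg [ 2.14 -0.93] F [0.3 0.6 0.6] M [0.01 0.04 0.01] gap 0.0854 q [-0.17  0.6   1.56 -0.01  0.95 -0.82]
[0.04, -0.21, 0.7, -0.002]
```

```bash
python3 -m inch '[[0.04,-0.21,0.4,0,-1],[0,0,0.3,0,-1],[0,0,0,0,1],[0,0,0,0,1],[0,0,0,0,1]]'; python3 -m inch '[[0,0,0,0,1],[0,0,0,0,1],[0,0,0,0,1]]'; python3 go.py; python3 -m inch '[[0,0,-1,0,1],[0,0,-1,0,1],[0,0,-1,0,1],[0,0,-0.3,0,1]]'; python3 go.py  .455 -.338 .10
```

```text
t: 8.65
tcp_pos: [0.5522, 0.027, 0.1934]
tcp_rot: [0.947, 0.321, 0.018, 0.015]
force: [-0.5, 0.7, -0.3]
finger_gap: 0.0322
t: 9.02
tcp_pos: [0.5523, 0.0271, 0.1938]
tcp_rot: [0.947, 0.321, 0.018, 0.015]
force: [0.4, -0.4, 0.2]
finger_gap: 0.0285
t 9.03 tcp [0.5523 0.0271 0.1938] tip [0.5599 0.024  0.0206] phi 37.51 tilt(zx,zy)deg [ 2.5 -1. ] F [ 0.4 -0.4  0.2] M [ 0.01  0.07 -0.02] gap 0.0285 q [-0.16  0.62  1.58 -0.01  0.9  -0.81]
t: 9.52
tcp_pos: [0.5477, 0.0288, 0.294]
tcp_rot: [0.947, 0.321, 0.016, 0.014]
force: [0.1, 0.3, -1.1]
finger_gap: 0.0286
t 9.53 tcp [0.5477 0.0288 0.294 ] tip [0.5547 0.0259 0.1207] phi 37.5 tilt(zx,zy)deg [ 2.29 -0.97] F [ 0.1  0.3 -1.1] M [ 0.01  0.01 -0.05] gap 0.0286 q [-0.16  0.48  1.48 -0.01  1.14 -0.81]
[-1.0, 0.76, 0.08, -0.0]
[-1.0, 0.75, 0.08, -0.0]
[-1.0, 0.76, 0.08, -0.0]
[-1.0, 0.75, 0.07, -0.0]
[-1.0, 0.76, 0.08, -0.0]
[-1.0, 0.75, 0.07, -0.0]
[-1.0, 0.76, 0.08, -0.0]
[-1.0, 0.75, 0.07, -0.0]
[-1.0, 0.76, 0.08, -0.0]
[-1.0, 0.75, 0.07, -0.0]
[-0.03, 0.03, 0.0, -0.0]
```

```bash
python3 -m inch '[[-1,0.76,0.03,0,1],[-1,0.76,0.03,0,1],[-1,0.76,0.03,0,1],[-1,0.76,0.03,0,1],[-1,0.76,0.03,0,1]]' >/dev/null; python3 go.py;  python3 -m inch '[[-1,0.76,0.03,0,1],[-1,0.76,0.03,0,1],[-1,0.76,0.03,0,1],[-1,0.76,0.03,0,1],[-0.5,0.38,0.1,0,1]]'; python3 go.py .455 -.338 .06
```

```text
t 10.15 tcp [ 0.4969 -0.156   0.2867] tip [ 0.5031 -0.1585  0.1135] phi 37.77 tilt(zx,zy)deg [ 2.06 -0.83] F [ 0.5 -0.1 -0.4] M [-0.01  0.01 -0.03] gap 0.0286 q [-0.53  0.45  1.57  0.01  1.09 -1.19]
t: 10.78
tcp_pos: [0.4503, -0.326, 0.2755]
tcp_rot: [0.946, 0.322, 0.013, 0.009]
force: [0.2, 1.1, -0.9]
finger_gap: 0.0288
t 10.78 tcp [ 0.4503 -0.326   0.2755] tip [ 0.4555 -0.3276  0.1022] phi 37.64 tilt(zx,zy)deg [ 1.73 -0.53] F [ 0.2  1.1 -0.9] M [-0.05  0.07  0.  ] gap 0.0288 q [-0.84  0.51  1.48  0.02  1.12 -1.51]
[-0.18, 0.16, 1.0, -0.0]
[-0.07, 0.07, 0.41, -0.0]
```

```bash
python3 -m inch '[[-0.1,0.1,0.7,0,1],[0,0,0.6,0,1],[0,0,0,0,-1],[0,0,0,0,-1],[0,0,0,0,-1]]'; python3 -m inch '[[0,0,-1,0,-1],[0,0,-1,0,-1]]'; python3 go.py .444 .357 .13 74.5
python3 - <<'E'
from h import *
f=arm.grab_frame("scene"); cv2.imwrite("pics/s2.png",f["image"][:,:,::-1])
E
```

```text
t: 11.4
tcp_pos: [0.451, -0.3303, 0.2341]
tcp_rot: [0.947, 0.322, 0.013, 0.008]
force: [0.6, -0.1, 0.1]
finger_gap: 0.081
t: 11.65
tcp_pos: [0.4493, -0.3294, 0.2947]
tcp_rot: [0.947, 0.322, 0.012, 0.007]
force: [0.2, -0.1, 0.3]
finger_gap: 0.0856
t 11.65 tcp [ 0.4493 -0.3294  0.2947] tip [ 0.4539 -0.3302  0.1214] phi 37.63 tilt(zx,zy)deg [ 1.54 -0.27] F [ 0.2 -0.1  0.3] M [-0.04  0.02  0.01] gap 0.0856 q [-0.85  0.49  1.45  0.02  1.17 -1.51]
[0.75, -1.0, -0.02, -0.059]
[1.0, -0.92, -0.02, -0.059]
[1.0, -0.62, -0.02, -0.059]
[1.0, -0.39, -0.02, -0.028]
[1.0, -0.29, -0.02, 0.0]
[1.0, -0.29, -0.02, 0.0]
[1.0, -0.29, -0.02, 0.0]
[1.0, -0.29, -0.02, 0.0]
[1.0, -0.29, -0.02, 0.0]
[1.0, -0.29, -0.02, 0.0]
[1.0, -0.29, -0.02, 0.0]
[1.0, -0.29, -0.02, 0.0]
[1.0, -0.29, -0.02, 0.0]
[1.0, -0.29, -0.02, 0.0]
[1.0, -0.3, -0.02, 0.0]
[1.0, -0.29, -0.02, 0.0]
[1.0, -0.3, -0.02, 0.0]
[1.0, -0.29, -0.01, 0.0]
[1.0, -0.3, -0.02, 0.0]
[1.0, -0.29, -0.01, 0.0]
[1.0, -0.3, -0.02, 0.0]
[0.32, -0.09, -0.0, 0.0]
```

View pics/s2.png

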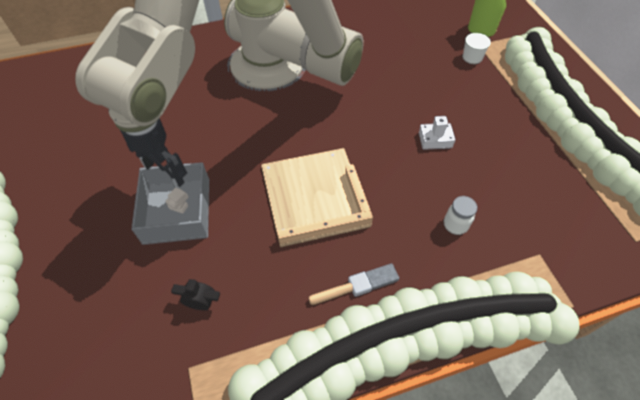

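The board is clear and a chunk shows in the bin at (178,200). Next is the foot. I'll watch the tool tilt, which has been drifting.

```bash
python3 -m inch '[[0.75,-1,-0.02,0,-1],[0.75,-1,-0.02,0,-1],[0.75,-1,-0.02,0,-1],[0.75,-1,-0.02,0,-1],[0.75,-1,-0.02,0,-1]]' >/dev/null; python3 go.py; python3 -m inch '[[0.75,-1,-0.02,0,-1],[0.75,-1,-0.02,0,-1],[0.75,-1,-0.02,0,-1],[0.75,-1,-0.02,0,-1],[0.75,-1,-0.02,0,-1]]' >/dev/null; python3 go.py  .444 .357 .13 74.5
```

```text
t 12.32 tcp [ 0.4468 -0.1382  0.303 ] tip [ 0.4535 -0.141   0.1297] phi 37.48 tilt(zx,zy)deg [ 2.22 -0.92] F [ 0.6 -0.8 -0.4] M [0.03 0.01 0.02] gap 0.0857 q [-0.56  0.34  1.69  0.01  1.07 -1.21]
t 12.95 tcp [0.4437 0.0561 0.3056] tip [0.4517 0.053  0.1324] phi 37.51 tilt(zx,zy)deg [ 2.64 -1.03] F [ 0.1 -0.5 -1. ] M [0.04 0.02 0.06] gap 0.0856 q [-0.14  0.31  1.74 -0.01  1.05 -0.79]
[0.73, -1.0, -0.01, -0.059]
[1.0, -0.94, -0.02, -0.059]
[1.0, -0.64, -0.01, -0.059]
[1.0, -0.41, -0.01, -0.029]
[1.0, -0.3, -0.01, 0.0]
[1.0, -0.31, -0.01, 0.0]
[1.0, -0.3, -0.01, 0.0]
[1.0, -0.31, -0.02, 0.0]
[1.0, -0.3, -0.01, 0.0]
[0.03, -0.01, -0.01, 0.0]
```

```bash
python3 -m inch '[[0.37,-0.5,0,-0.03,-1],[0.37,-0.5,0,-0.03,-1],[0.4,-0.5,0,-0.03,-1],[0.45,-0.5,0,-0.03,-1],[0.5,-0.5,0,-0.03,-1]]' >/dev/null; python3 go.py; python3 -m inch '[[0.5,-0.4,0,-0.03,-1],[0.5,-0.35,0,-0.03,-1],[0.5,-0.3,0,-0.028,-1],[0.5,-0.2,0,0,-1],[0.5,-0.15,0,0,-1]]' >/dev/null; python3 go.py  .444 .357 .13 74.5
```

```text
t 13.57 tcp [0.4269 0.1576 0.3057] tip [0.4361 0.1545 0.1326] phi 65.52 tilt(zx,zy)deg [ 3.04 -1.01] F [-0.4  0.3 -0.6] M [ 0.01 -0.   -0.03] gap 0.0855 q [ 0.1   0.32  1.72 -0.03  1.05 -1.03]
t 14.2 tcp [0.4039 0.2454 0.3056] tip [0.4141 0.2426 0.1325] phi 82.03 tilt(zx,zy)deg [ 3.38 -0.92] F [ 0.4 -0.1  0.1] M [-0.04  0.02 -0.  ] gap 0.0853 q [ 0.3   0.35  1.67 -0.04  1.07 -1.11]
[1.0, 0.12, 0.02, 0.042]
[1.0, -0.02, 0.02, -0.0]
[1.0, -0.02, 0.02, -0.0]
[0.93, -0.01, 0.02, -0.0]
```

```bash
python3 -m inch '[[0.5,0.06,0,0.042,-1],[0,0,0,0,-1]]' >/dev/null; python3 go.py
cat > foot.py <<'E'
import sys
from h import *
f=arm.grab_frame("wrist"); cv2.imwrite(f"pics/{sys.argv[1]}.png",f["image"][:,:,::-1]); W=cloud(f)
x,y,z=W[...,0],W[...,1],W[...,2]
g=np.hypot(x-.444,y-.357)<.06
for a,b in((.07,.08),(.027,.034)):
    q=W[g&(z>a)&(z<b)]
    if len(q)>20: print(len(q),rect(q[:,:2]),q[:,2].mean())
E
python3 foot.py w4
```

```text
t 14.45 tcp [0.4073 0.2616 0.3061] tip [0.4178 0.2589 0.133 ] phi 74.45 tilt(zx,zy)deg [ 3.46 -0.89] F [ 0.2 -0.3  0.5] M [ 0.    0.03 -0.01] gap 0.0852 q [ 0.33  0.36  1.64 -0.04  1.08 -0.95]
1382 (array([445.1, 357. ]), array([28.5, 28.7]), 75.6) 0.07360763232182352
3487 (array([445.1, 357.3]), array([80.7, 60.2]), 75.6) 0.028824253943356776
```

View pics/w4.png

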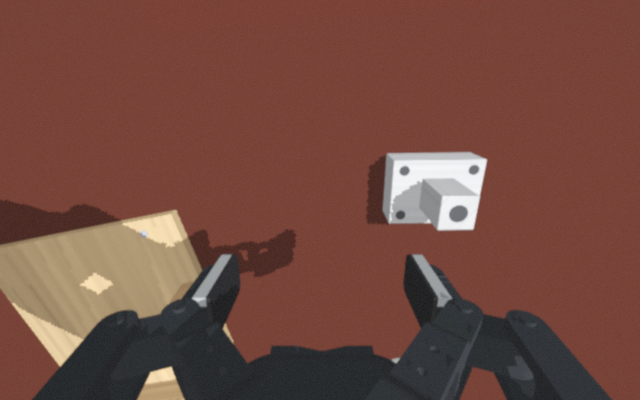

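The wrist view shows the foot post at (455,212). The post is 28.6 mm square and the block is 80.7 x 60.2 mm, centred at (445.1, 357.2) with its long side at 75.6°.

```bash
python3 go.py .445 .357 .115 75.6 0.5
```

```text
t 14.5 tcp [0.4072 0.2611 0.3061] tip [0.4176 0.2584 0.133 ] phi 74.5 tilt(zx,zy)deg [ 3.44 -0.9 ] F [-0.2  0.2 -0.5] M [ 0.02  0.04 -0.01] gap 0.0855 q [ 0.33  0.36  1.64 -0.04  1.08 -0.95]
[0.5, -0.01, 0.09, -0.006]
[0.5, 0.0, 0.09, -0.0]
[0.5, 0.01, 0.09, -0.0]
[0.5, 0.0, 0.09, -0.0]
[0.5, 0.01, 0.09, -0.0]
[0.5, 0.0, 0.08, -0.0]
[0.41, 0.01, 0.07, -0.0]
```

```bash
python3 -m inch '[[0.5,0,0.09,-0.006,-1],[0.5,0,0.09,0,-1],[0.5,0,0.09,0,-1],[0.5,0,0.09,0,-1],[0.5,0,0.09,0,-1]]' >/dev/null;python3 -m inch '[[0.5,0,0.08,0,-1],[0.45,0,0.05,0,-1],[0.1,0,0,0,-1],[0,0,0,0,-1]]' >/dev/null; python3 go.py .445 .357 .075 75.6 0.5; python3 foot.py w5
```

```text
t 15.62 tcp [0.4367 0.3711 0.2869] tip [0.447  0.3683 0.1138] phi 75.88 tilt(zx,zy)deg [ 3.41 -0.93] F [ 0.  -1.4  0.5] M [-0.05  0.03  0.03] gap 0.0853 q [ 0.5   0.52  1.42 -0.05  1.15 -0.8 ]
[-0.15, -0.02, 0.5, 0.002]
[-0.15, -0.02, 0.5, -0.0]
[-0.08, -0.01, 0.29, -0.0]
1544 (array([445.2, 357.2]), array([28. , 28.5]), 75.3) 0.07372356003785126
4608 (array([445.1, 357.3]), array([80.2, 60. ]), 75.1) 0.028788644011861153
```

```bash
python3 -m inch '[[-0.2,-0.02,0,0.003,-1],[-0.17,-0.02,0.3,0,-1],[0,0,0.3,0,-1],[0,0,0.3,0,-1],[0,0,0,0,-1]]' >/dev/null; python3 go.py .445 .357 .035 75.3 0.4
```

```text
t 16.3 tcp [0.4341 0.3581 0.2578] tip [0.4442 0.3552 0.0847] phi 75.2 tilt(zx,zy)deg [ 3.35 -0.97] F [-0.   0.3  0.7] M [-0.    0.03 -0.01] gap 0.0853 q [ 0.49  0.54  1.48 -0.05  1.07 -0.8 ]
[0.02, -0.02, 0.4, -0.001]
[0.02, -0.02, 0.4, 0.0]
[0.01, -0.02, 0.4, 0.0]
[0.02, -0.03, 0.4, 0.0]
[-0.0, -0.0, 0.06, 0.0]
```

```bash
python3 -m inch '[[0.04,-0.02,0.4,0,-1],[0.02,-0.02,0.4,0,-1],[0.01,-0.02,0.4,0,-1],[0,-0.02,0.3,0,-1],[0,0,0,0,-1]]' >/dev/null; python3 go.py .445 .357 .036 75.3 0.4
```

```text
t 16.93 tcp [0.435  0.3603 0.209 ] tip [0.445  0.3574 0.0359] phi 75.22 tilt(zx,zy)deg [ 3.31 -0.99] F [-0.5  0.3  0.8] M [ 0.03  0.01 -0.01] gap 0.0851 q [ 0.49  0.61  1.53 -0.05  0.96 -0.8 ]
[-0.01, 0.0, -0.0, -0.0]
```

```bash
python3 -m inch '[[0,0,0,0,1],[0,0,0,0,1],[0,0,0,0,1],[0,0,0,0,1],[0,0,0,0,1]]'; python3 -m inch '[[0,0,0,0,1],[0,0,0,0,1]]'; python3 go.py; python3 foot.py w6;  python3 - <<'E'
from h import *
f=arm.grab_frame("side"); cv2.imwrite("pics/d6.png",cv2.resize(f["image"][220:400,160:450,::-1],None,fx=2.7,fy=2.7))
E
```

```text
t: 17.55
tcp_pos: [0.4351, 0.3604, 0.21]
tcp_rot: [0.792, 0.61, 0.019, 0.025]
force: [-0.3, 0.2, -1.7]
finger_gap: 0.0276
t: 17.8
tcp_pos: [0.4351, 0.3604, 0.21]
tcp_rot: [0.792, 0.61, 0.019, 0.025]
force: [0.0, 0.1, 0.6]
finger_gap: 0.0273
t 17.8 tcp [0.4351 0.3604 0.21  ] tip [0.4455 0.3575 0.0369] phi 75.22 tilt(zx,zy)deg [ 3.41 -0.93] F [0.  0.1 0.6] M [0.04 0.01 0.05] gap 0.0273 q [ 0.49  0.61  1.52 -0.05  0.96 -0.8 ]
4620 (array([444.4, 357. ]), array([81.6, 29.8]), 75.5) 0.0741213932062262
6594 (array([441.7, 358.3]), array([80.3, 53.6]), 74.9) 0.028841904507746933
```

View pics/d6.png

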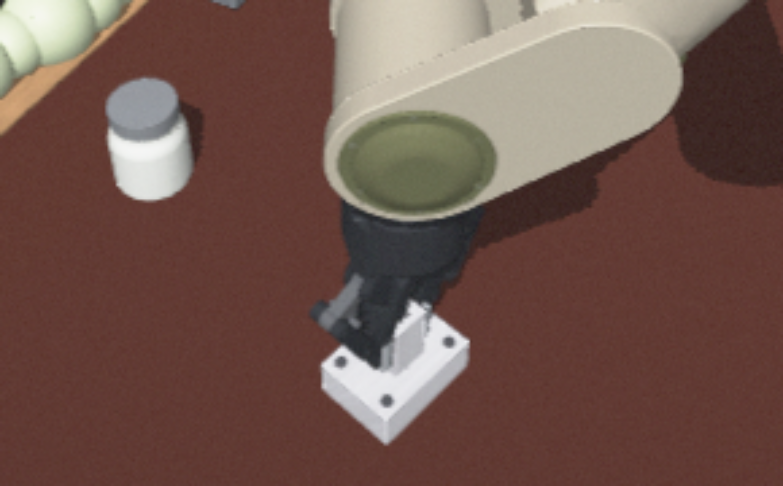

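```bash
python3 go.py .4455 .3575 .112 75.2 .5; python3 -m inch '[[0,-0.03,-0.5,0,1],[0,-0.03,-0.5,0,1],[0,-0.03,-0.5,0,1],[0,-0.03,-0.5,0,1],[0,-0.03,-0.5,0,1]]'; python3 -m inch '[[0,0,0,0,1]]'>/dev/null; python3 go.py .57 .019 .112 86.2 .5
```

```text
t 17.9 tcp [0.4351 0.3604 0.21  ] tip [0.4454 0.3576 0.0369] phi 75.22 tilt(zx,zy)deg [ 3.41 -0.93] F [-1.  -1.  -0.9] M [ 0.06 -0.07  0.03] gap 0.0275 q [ 0.49  0.61  1.52 -0.05  0.96 -0.8 ]
[-0.0, 0.03, -0.5, 0.0]
[-0.0, 0.03, -0.5, 0.0]
[-0.0, 0.03, -0.5, 0.0]
[-0.0, 0.03, -0.5, 0.0]
[-0.0, 0.04, -0.5, 0.0]
t: 18.52
tcp_pos: [0.4252, 0.3628, 0.2884]
tcp_rot: [0.792, 0.61, 0.017, 0.024]
force: [0.3, -0.7, -6.1]
finger_gap: 0.0277
t 18.65 tcp [0.4252 0.3629 0.2899] tip [0.4353 0.36   0.1168] phi 75.23 tilt(zx,zy)deg [ 3.34 -0.95] F [ 0.1  0.2 -6.1] M [-0.04  0.04  0.04] gap 0.0275 q [ 0.5   0.5   1.46 -0.05  1.14 -0.79]
[-0.5, 0.37, 0.03, -0.059]
[-0.5, 0.24, 0.03, -0.002]
[-0.5, 0.24, 0.03, -0.0]
[-0.5, 0.24, 0.03, -0.0]
[-0.5, 0.24, 0.03, -0.0]
[-0.5, 0.24, 0.03, -0.0]
[-0.5, 0.23, 0.03, -0.0]
[-0.5, 0.24, 0.03, -0.0]
[-0.5, 0.23, 0.03, -0.0]
[-0.5, 0.24, 0.03, -0.0]
[-0.5, 0.23, 0.03, -0.0]
[-0.5, 0.24, 0.03, -0.0]
[-0.5, 0.23, 0.03, -0.0]
[-0.5, 0.24, 0.02, -0.0]
[-0.5, 0.23, 0.03, -0.0]
[-0.5, 0.24, 0.02, -0.0]
[-0.5, 0.23, 0.03, -0.0]
[-0.5, 0.24, 0.02, -0.0]
[-0.5, 0.23, 0.03, -0.0]
[-0.5, 0.24, 0.02, -0.0]
[-0.5, 0.23, 0.03, -0.0]
[-0.48, 0.22, 0.02, -0.0]
```

```bash
python3 -m inch '[[-0.5,0.36,0.03,-0.012,1],[-0.5,0.34,0.03,-0.012,1],[-0.5,0.32,0.03,-0.012,1],[-0.5,0.3,0.03,-0.012,1],[-0.5,0.28,0.03,-0.012,1]]' >/dev/null; python3 -m inch '[[-0.5,0.24,0.03,0,1],[-0.5,0.24,0.03,0,1],[-0.5,0.24,0.03,0,1],[-0.5,0.24,0.03,0,1],[-0.5,0.24,0.03,0,1]]'; python3 go.py .57 .019 .112 86.2 .5
```

```text
t: 19.9
tcp_pos: [0.4922, 0.1967, 0.2844]
tcp_rot: [0.729, 0.684, 0.013, 0.025]
force: [-0.2, -1.5, -5.5]
finger_gap: 0.0272
t 19.9 tcp [0.4922 0.1967 0.2844] tip [0.5014 0.1934 0.1113] phi 86.36 tilt(zx,zy)deg [ 3.02 -1.06] F [-0.2 -1.5 -5.5] M [0.07 0.06 0.01] gap 0.0272 q [ 0.16  0.46  1.55 -0.03  1.08 -1.33]
[-0.5, 0.23, 0.02, 0.001]
[-0.5, 0.24, 0.02, -0.0]
[-0.5, 0.24, 0.02, -0.0]
[-0.5, 0.24, 0.02, -0.0]
[-0.5, 0.23, 0.02, -0.0]
[-0.5, 0.24, 0.02, -0.0]
[-0.5, 0.23, 0.02, -0.0]
[-0.5, 0.24, 0.02, -0.0]
[-0.5, 0.23, 0.01, -0.0]
[-0.5, 0.24, 0.02, -0.0]
[-0.5, 0.23, 0.01, -0.0]
[-0.15, 0.07, 0.01, -0.0]
```

```bash
cat >> go.py <<'E'
def mk(zx,zy,ph):
    z=np.array([np.radians(zx),np.radians(zy),0]); z[2]=-np.sqrt(1-z[0]**2-z[1]**2)
    c,s=np.cos(np.radians(ph)),np.sin(np.radians(ph)); a=(z[0]*c+z[1]*s)/-z[2]
    x=np.array([c,s,a]); x/=np.linalg.norm(x); return np.stack([x,np.cross(z,x),z],1)
R1=q.as_matrix(); R0=mk(3.41,-.93,75.22)
F=R1@R0.T  # rotation of the foot since grasp
off=np.array([.4451,.3572,0.])-(np.array([.4455,.3575,.0369])) # foot underside centre rel tip at grasp
fc=o["tcp_pos"]+R1[:,2]*L+F@off
print("FOOT tilt of up-axis deg",np.degrees(F[:2,2]).round(2),"yaw(y-axis)",(75.3+np.degrees(np.arctan2(F[1,0],F[0,0]))).round(2),"underside centre",fc.round(4))
E
python3 -m inch '[[-0.5,0.24,0.02,0,1],[-0.5,0.24,0.02,0,1],[-0.5,0.24,0.02,0,1],[-0.5,0.24,0.02,0,1],[-0.5,0.24,0.02,0,1]]' >/dev/null; python3 -m inch '[[-0.5,0.24,0.02,0,1],[-0.5,0.24,0.02,0,1],[0,0,0,0,1]]' >/dev/null;  python3 go.py .57 .019 .112 86.2 .5
python3 - <<'E'
from h import *
f=arm.grab_frame("wrist"); cv2.imwrite("pics/w7.png",f["image"][:,:,::-1]); np.savez("w7.npz",W=cloud(f),im=f["image"])
E
```

```text
t 20.9 tcp [0.5396 0.0795 0.2845] tip [0.5488 0.0762 0.1114] phi 86.26 tilt(zx,zy)deg [ 3.04 -1.07] F [ 0.   0.2 -5.8] M [ 0.02  0.06 -0.01] gap 0.0273 q [-0.07  0.48  1.51 -0.02  1.1  -1.57]
[-0.5, 0.22, 0.01, 0.0]
[-0.5, 0.22, 0.02, 0.0]
[-0.5, 0.23, 0.01, 0.0]
[-0.36, 0.16, 0.01, 0.0]
FOOT tilt of up-axis deg [0.48 0.81] yaw(y-axis) 86.33 underside centre [0.5481 0.0753 0.0745]
```

View pics/w7.png

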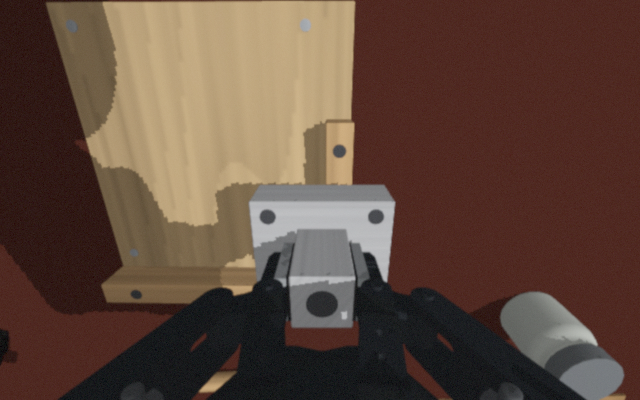

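Run:
```python
from h import *
W=np.load("w7.npz")["W"]; x,y,z=W[...,0],W[...,1],W[...,2]
th=np.radians(-3.8)
# board +y edge: per image row, last board pixel
P=[]
for v in range(8,115):
    m=np.where((z[v]>.006)&(z[v]<.016)&(y[v]>.02)&(y[v]<.14))[0]
    if len(m): u=m.max(); P.append(W[v,u])
P=np.array(P); k=np.polyfit(P[:,0],P[:,1],1); print("left edge slope deg",np.degrees(np.arctan(k[0])),"y at x=.45",np.polyval(k,.45),np.std(P[:,1]-np.polyval(k,P[:,0])))
# far fence: inner edge of top (z>.035), right part
Q=[];O=[]
for u in range(140,235):
    m=np.where((z[:,u]>.036)&(z[:,u]<.05)&(x[:,u]>.55)&(x[:,u]<.66))[0]
    m=m[m<305]
    if len(m): Q.append(W[m.min(),u]); O.append(W[m.max(),u])
for A in(Q,O):
    A=np.array(A); k=np.polyfit(A[:,1],A[:,0],1); print("far fence slope->yaw",-np.degrees(np.arctan(k[0])),"x at y=-.05",np.polyval(k,-.05),np.std(A[:,0]-np.polyval(k,A[:,1])))
# left fence inner edge
Q=[]
for v in range(128,180):
    m=np.where((z[v]>.036)&(z[v]<.05)&(y[v]>.04)&(y[v]<.13)&(x[v]<.55))[0]
    if len(m): Q.append(W[v,m.min()])
A=np.array(Q);k=np.polyfit(A[:,0],A[:,1],1); print("left fence yaw",np.degrees(np.arctan(k[0])),"y at x=.52",np.polyval(k,.52),A[:,0].min(),A[:,0].max())
t=np.tan(th)
print("pred: left edge y(.45)=",-.0094+ (.110/np.cos(th))+t*(.45-.5163)," left inner y(.52)",-.0094+.09/np.cos(th)+t*(.52-.5163)," far inner x(-.05)",.5163+.1/np.cos(th)-t*(-.05+.0094))
```

```text
left edge slope deg -3.827500250005088 y at x=.45 0.10367730112445205 0.00025350834590901156
far fence slope->yaw -3.6516005736985666 x at y=-.05 0.6156606813296581 0.00036564541679656975
far fence slope->yaw 10.680901123067292 x at y=-.05 0.6279932650826634 0.0032884173694398494
left fence yaw -3.421966149229548 y at x=.52 0.08016377064831474 0.4879286898017394 0.5254593299134038
pred: left edge y(.45)= 0.10524601249016968  left inner y(.52) 0.08055255010213049  far inner x(-.05) 0.6138236885653472
```

The board yaw is confirmed at -3.8° (left edge -3.83, far fence -3.65). The inner fence faces are within 2 mm of my estimate. Next I'll go to the spot above the board, just short of the corner.

```bash
python3 -m inch '[[-0.5,0.22,0.01,0,1],[-0.5,0.22,0.01,0,1],[-0.5,0.22,0.01,0,1],[-0.2,0.08,0.01,0,1],[0,0,0,0,1]]' >/dev/null;  python3 go.py .57 .019 .062 86.2 .4
```

```text
t 21.57 tcp [0.5593 0.0245 0.2852] tip [0.5684 0.0213 0.1121] phi 86.32 tilt(zx,zy)deg [ 3.01 -1.05] F [ 0.   1.1 -5.8] M [ 0.07  0.12 -0.02] gap 0.0273 q [-0.17  0.5   1.46 -0.01  1.12 -1.67]
[-0.01, -0.01, 0.4, 0.001]
[-0.01, -0.01, 0.4, -0.0]
[-0.01, -0.01, 0.4, -0.0]
[-0.02, -0.0, 0.4, -0.0]
[0.0, -0.0, 0.07, -0.0]
FOOT tilt of up-axis deg [0.52 0.79] yaw(y-axis) 86.39 underside centre [0.5678 0.0204 0.0752]
```

```bash
python3 -m inch '[[0,0,0.4,0.001,1],[0,0,0.4,0,1],[0,0,0.4,0,1],[0,0,0.3,0,1],[0,0,0,0,1]]' >/dev/null;  python3 go.py .57 .019 .052 86.2 .2
```

```text
t 22.2 tcp [0.5613 0.0248 0.236 ] tip [0.5699 0.0218 0.0628] phi 86.21 tilt(zx,zy)deg [ 2.86 -1.  ] F [-0.1  0.3 -6.2] M [ 0.06  0.05 -0.07] gap 0.0275 q [-0.17  0.57  1.51 -0.01  1.01 -1.66]
[-0.05, -0.01, 0.2, 0.0]
[-0.04, 0.0, 0.16, 0.0]
FOOT tilt of up-axis deg [0.67 0.74] yaw(y-axis) 86.29 underside centre [0.5692 0.021  0.0259]
```

```bash
python3 -m inch '[[0,0,0.2,0,1],[0,0,0.13,0,1],[0,0,0,0,1]]' >/dev/null;  python3 go.py; python3 -m inch '[[0,0,0.08,0,1]]'; python3 -m inch '[[0,0,0.08,0,1]]';python3 -m inch '[[0,0,0.08,0,1]]'; python3 go.py
```

```text
t 22.57 tcp [0.562  0.0247 0.226 ] tip [0.5709 0.0216 0.0528] phi 86.22 tilt(zx,zy)deg [ 2.93 -1.01] F [ 0.8 -0.1 -5.1] M [0.06 0.12 0.01] gap 0.0276 q [-0.17  0.59  1.52 -0.01  0.98 -1.66]
FOOT tilt of up-axis deg [0.59 0.75] yaw(y-axis) 86.29 underside centre [0.5702 0.0208 0.0159]
t: 22.7
tcp_pos: [0.5622, 0.0246, 0.2238]
tcp_rot: [0.73, 0.683, 0.013, 0.024]
force: [0.2, 0.3, -5.2]
finger_gap: 0.0274
t: 22.82
tcp_pos: [0.5623, 0.0245, 0.2225]
tcp_rot: [0.73, 0.683, 0.013, 0.025]
force: [-10.2, -1.5, 21.3]
finger_gap: 0.0277
t: 22.95
tcp_pos: [0.5621, 0.0245, 0.2224]
tcp_rot: [0.729, 0.683, 0.013, 0.025]
force: [-14.2, -0.1, 26.5]
finger_gap: 0.0278
t 22.95 tcp [0.5621 0.0245 0.2224] tip [0.5713 0.0213 0.0493] phi 86.25 tilt(zx,zy)deg [ 3.06 -1.05] F [-14.2  -0.1  26.5] M [0.84 1.84 0.3 ] gap 0.0278 q [-0.17  0.59  1.53 -0.01  0.97 -1.67]
FOOT tilt of up-axis deg [0.46 0.79] yaw(y-axis) 86.32 underside centre [0.5707 0.0204 0.0124]
```

```bash
python3 -m inch '[[0,-0.02,0.08,0,1],[0,-0.02,0.08,0,1],[0,-0.02,0.08,0,1],[0,-0.02,0.08,0,1],[0,-0.02,0.08,0,1]]'; python3 go.py
```

```text
t: 23.58
tcp_pos: [0.5595, 0.0247, 0.2222]
tcp_rot: [0.729, 0.683, 0.018, 0.03]
force: [-4.2, -0.7, 14.0]
finger_gap: 0.0275
t 23.57 tcp [0.5595 0.0247 0.2222] tip [0.5711 0.0213 0.0492] phi 86.25 tilt(zx,zy)deg [ 3.84 -1.1 ] F [-4.2 -0.7 14. ] M [0.48 1.02 0.07] gap 0.0275 q [-0.17  0.59  1.54 -0.01  0.95 -1.67]
FOOT tilt of up-axis deg [-0.32  0.85] yaw(y-axis) 86.33 underside centre [0.571  0.0204 0.0124]
```

```bash
cat > chk.py <<'E'
import sys
from h import *
for n in ("wrist","side","scene"):
    f=arm.grab_frame(n); W=cloud(f); cv2.imwrite(f"pics/{sys.argv[1]}_{n}.png",f["image"][:,:,::-1])
    x,y,z=W[...,0],W[...,1],W[...,2]
    c=np.array([float(a) for a in sys.argv[2:4]])
    d=np.hypot(x-c[0],y-c[1]); s=f["image"].astype(int); grey=(s.max(-1)-s.min(-1)<25)&(s.min(-1)>110)
    m=(d<.055)&(z>.036)&(z<.047)&grey
    q=W[m]
    if len(q)>50:
        A=np.c_[q[:,:2]-c,np.ones(len(q))]; k=np.linalg.lstsq(A,q[:,2],rcond=None)[0]
        for _ in range(4):
            r=q[:,2]-A@k; g=abs(r)<.002; k=np.linalg.lstsq(A[g],q[g,2],rcond=None)[0]
        print(n,len(q),"block top z",k[2].round(4),"up-axis tilt deg",(-np.degrees(k[:2])).round(2),"rect",rect(q[g][:,:2]))
    b=(z>.008)&(z<.017)&(d>.06)&(d<.13)&(s[...,0]>s[...,2]+25)&(s[...,0]>90)&(abs(x-.5)<.1)
    q=W[b]
    if len(q)>50:
        A=np.c_[q[:,:2]-c,np.ones(len(q))]; k=np.linalg.lstsq(A,q[:,2],rcond=None)[0]; print("   board",len(q),"z",k[2].round(4),"tilt",(-np.degrees(k[:2])).round(2))
E
python3 chk.py c1 .571 .0205
python3 - <<'E'
import cv2
a=cv2.imread("pics/c1_side.png")[120:300,230:470]; cv2.imwrite("pics/c1z.png",cv2.resize(a,None,fx=3.3,fy=3.3,interpolation=cv2.INTER_CUBIC))
E
```

```text
wrist 5504 block top z 0.0412 up-axis tilt deg [-0.2   0.73] rect (array([567. ,  21.3]), array([80. , 53.6]), 86.3)
   board 49491 z 0.0107 tilt [-0.01  0.01]
side 409 block top z 0.0431 up-axis tilt deg [-0.97  1.41] rect (array([569. ,  23.3]), array([81.5, 60. ]), 86.6)
   board 1810 z 0.0124 tilt [0.05 0.03]
scene 438 block top z 0.0433 up-axis tilt deg [0.4  0.41] rect (array([572.2,  20.9]), array([80.6, 58.9]), 85.1)
   board 1446 z 0.0128 tilt [-0.07 -0.05]
```

View pics/c1z.png

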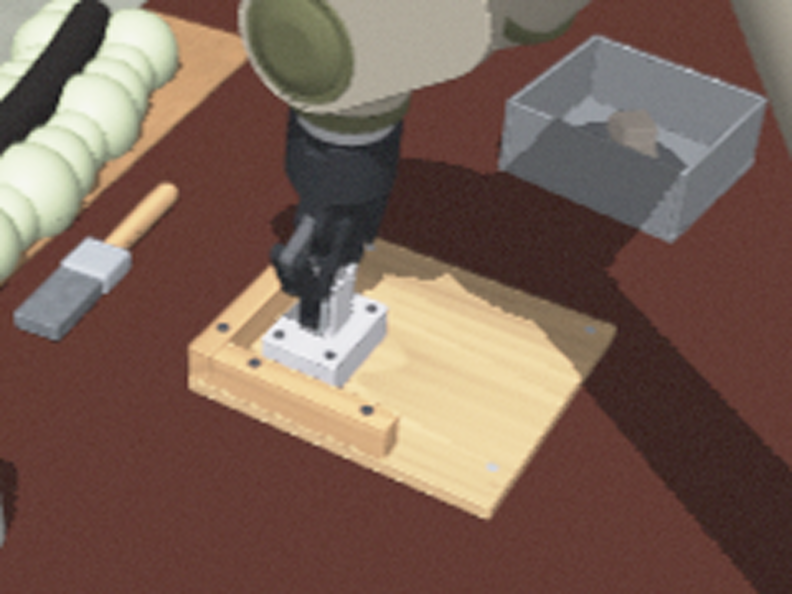

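View pics/c1_wrist.png

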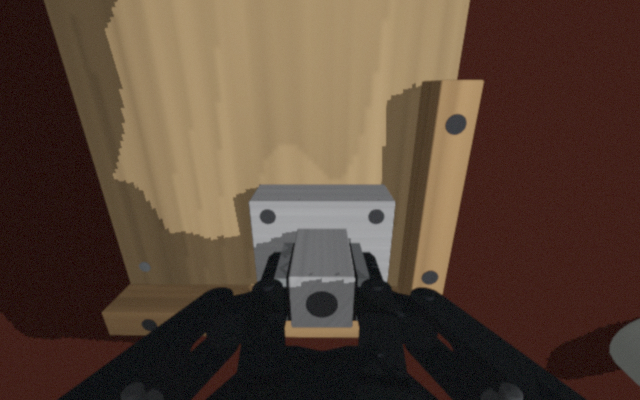

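The foot's top plane still leans 0.7° toward +y. The wrist reading agrees with the tool reading, and the board itself reads level. I'll roll it flat by pressing down, so friction pins the foot, while easing the wrist toward -y.

```bash
python3 -m inch '[[0,0.01,0.08,0,1],[-0.04,0.01,0.08,0,1],[-0.04,0.01,0.08,0,1]]'; python3 go.py;  python3 -m inch '[[-0.04,0.01,0.08,0,1],[-0.04,0.01,0.08,0,1],[-0.04,0.01,0.08,0,1]]'; python3 go.py
```

```text
t: 24.1
tcp_pos: [0.5593, 0.0236, 0.222]
tcp_rot: [0.729, 0.683, 0.02, 0.029]
force: [-8.4, 5.8, 19.2]
finger_gap: 0.0275
t 24.1 tcp [0.5593 0.0236 0.222 ] tip [0.5713 0.021  0.049 ] phi 86.25 tilt(zx,zy)deg [ 3.96 -0.88] F [-8.4  5.8 19.2] M [2.11 1.77 0.33] gap 0.0275 q [-0.17  0.59  1.54 -0.    0.95 -1.67]
FOOT tilt of up-axis deg [-0.43  0.62] yaw(y-axis) 86.33 underside centre [0.5712 0.0202 0.0121]
t: 24.48
tcp_pos: [0.559, 0.0224, 0.2217]
tcp_rot: [0.729, 0.683, 0.023, 0.028]
force: [-10.4, 6.3, 20.6]
finger_gap: 0.0275
t 24.48 tcp [0.559  0.0224 0.2217] tip [0.5714 0.0207 0.0488] phi 86.27 tilt(zx,zy)deg [ 4.11 -0.55] F [-10.4   6.3  20.6] M [1.83 1.85 0.3 ] gap 0.0275 q [-0.17  0.59  1.54  0.    0.94 -1.68]
FOOT tilt of up-axis deg [-0.59  0.3 ] yaw(y-axis) 86.35 underside centre [0.5715 0.0202 0.0119]
```

```bash
python3 -m inch '[[-0.04,0.07,0.08,0,1],[-0.04,0.07,0.08,0,1],[-0.02,0.07,0.08,0,1],[0,0.05,0.08,0,1]]'; python3 go.py; python3 chk.py c2 .572 .0205
```

```text
t: 24.98
tcp_pos: [0.5639, 0.021, 0.2217]
tcp_rot: [0.729, 0.684, 0.023, 0.026]
force: [-12.3, -0.6, 18.4]
finger_gap: 0.0274
t 24.98 tcp [0.5639 0.021  0.2217] tip [0.5758 0.0198 0.0488] phi 86.38 tilt(zx,zy)deg [ 3.94 -0.41] F [-12.3  -0.6  18.4] M [0.07 1.9  0.06] gap 0.0274 q [-0.17  0.59  1.52  0.01  0.96 -1.68]
FOOT tilt of up-axis deg [-0.41  0.15] yaw(y-axis) 86.46 underside centre [0.5757 0.0193 0.0119]
wrist 5462 block top z 0.0408 up-axis tilt deg [-0.23  0.09] rect (array([571.9,  19.9]), array([80.1, 53.7]), 86.3)
   board 50234 z 0.0107 tilt [-0.    0.01]
side 399 block top z 0.0423 up-axis tilt deg [-0.83 -0.02] rect (array([573.2,  21. ]), array([82.2, 59.8]), 85.7)
   board 1826 z 0.0124 tilt [0.09 0.06]
scene 443 block top z 0.0426 up-axis tilt deg [ 0.75 -0.49] rect (array([576.8,  19.4]), array([79.4, 59.5]), 86.3)
   board 1427 z 0.0127 tilt [-0.04  0.06]
```

```bash
python3 -m inch '[[0.02,0.02,-0.02,0,1],[0.1,0.1,0.0,0,1],[0.12,0.1,0.02,0,1],[0.12,0.1,0.02,0,1]]'; python3 go.py .5891 .0358 .0488 86.3
```

```text
t: 25.62
tcp_pos: [0.5749, 0.0317, 0.2218]
tcp_rot: [0.729, 0.684, 0.023, 0.026]
force: [-0.4, -1.7, -2.0]
finger_gap: 0.0269
t 25.62 tcp [0.5749 0.0317 0.2218] tip [0.587  0.0304 0.0489] phi 86.35 tilt(zx,zy)deg [ 3.99 -0.41] F [-0.4 -1.7 -2. ] M [-0.25  0.49  0.06] gap 0.0269 q [-0.15  0.61  1.49  0.    0.97 -1.66]
[0.18, 0.06, 0.01, 0.0]
FOOT tilt of up-axis deg [-0.47  0.16] yaw(y-axis) 86.44 underside centre [0.5869 0.03   0.012 ]
```

```bash
for i in 1; do python3 -m inch '[[0.08,0.03,0.01,0,1],[0.08,0.03,0.01,0,1]]'; python3 -m inch '[[0.06,0.04,0.01,0,1]]'; python3 -m inch '[[0.06,0.04,0.02,0,1]]'; done; python3 go.py .5891 .0358 .0488 86.3
```

```text
t: 25.88
tcp_pos: [0.5776, 0.0364, 0.2219]
tcp_rot: [0.729, 0.684, 0.023, 0.027]
force: [-1.2, -2.5, 0.2]
finger_gap: 0.0276
t: 26.0
tcp_pos: [0.5784, 0.0373, 0.222]
tcp_rot: [0.728, 0.684, 0.021, 0.027]
force: [-13.1, -17.1, 8.7]
finger_gap: 0.0274
t: 26.12
tcp_pos: [0.579, 0.0378, 0.2221]
tcp_rot: [0.728, 0.684, 0.019, 0.027]
force: [-12.2, -14.5, 10.5]
finger_gap: 0.0272
t 26.12 tcp [0.579  0.0378 0.2221] tip [0.5902 0.0353 0.0491] phi 86.42 tilt(zx,zy)deg [ 3.7  -0.84] F [-12.2 -14.5  10.5] M [-1.91  1.87 -0.08] gap 0.0272 q [-0.14  0.61  1.48 -0.01  0.99 -1.64]
[0.01, -0.04, 0.01, 0.001]
FOOT tilt of up-axis deg [-0.18  0.59] yaw(y-axis) 86.5 underside centre [0.59   0.0345 0.0122]
```

Both fences are touched at the expected place, but pushing in y leaned the foot again to 0.6°. I'll roll it back under downward pressure and then make short final pushes.

```bash
python3 -m inch '[[-0.02,0.02,0.07,0,1],[-0.04,0.01,0.08,0,1],[-0.04,0.01,0.08,0,1],[-0.04,0.01,0.08,0,1],[-0.04,0.01,0.08,0,1]]'; python3 go.py; python3 chk.py c3 .59 .0345
```

```text
t: 26.75
tcp_pos: [0.5784, 0.036, 0.2218]
tcp_rot: [0.728, 0.684, 0.023, 0.026]
force: [-10.8, 5.1, 19.4]
finger_gap: 0.0272
t 26.75 tcp [0.5784 0.036  0.2218] tip [0.5902 0.0349 0.0488] phi 86.45 tilt(zx,zy)deg [ 3.88 -0.36] F [-10.8   5.1  19.4] M [0.83 1.64 0.12] gap 0.0272 q [-0.14  0.61  1.48  0.    0.98 -1.65]
FOOT tilt of up-axis deg [-0.36  0.12] yaw(y-axis) 86.53 underside centre [0.5901 0.0344 0.0119]
wrist 5780 block top z 0.0408 up-axis tilt deg [-0.2   0.06] rect (array([586.1,  35.1]), array([80.4, 53.5]), 86.3)
   board 43562 z 0.0107 tilt [-0.01  0.01]
side 355 block top z 0.0423 up-axis tilt deg [ 0.41 -0.18] rect (array([587.8,  38.5]), array([85.7, 60.8]), 85.9)
   board 1545 z 0.0125 tilt [ 0.01 -0.02]
scene 422 block top z 0.0428 up-axis tilt deg [0.98 0.12] rect (array([597.2,  36.4]), array([92.8, 61.3]), 78.2)
   board 1263 z 0.0127 tilt [-0.03 -0.07]
```

```bash
python3 -m inch '[[-0.04,0.02,0.08,0,1],[-0.04,0.02,0.08,0,1]]'; python3 go.py; python3 -m inch '[[0.06,0.05,0.05,0,1]]'; python3 go.py; python3 chk.py c4 .59 .0345
```

```text
t: 27.15
tcp_pos: [0.5784, 0.0356, 0.2218]
tcp_rot: [0.728, 0.685, 0.024, 0.025]
force: [-11.4, 4.9, 21.1]
finger_gap: 0.0272
t 27.15 tcp [0.5784 0.0356 0.2218] tip [0.5903 0.0349 0.0488] phi 86.5 tilt(zx,zy)deg [ 3.92 -0.22] F [-11.4   4.9  21.1] M [0.57 1.78 0.02] gap 0.0272 q [-0.14  0.61  1.48  0.01  0.98 -1.66]
FOOT tilt of up-axis deg [-0.39 -0.03] yaw(y-axis) 86.58 underside centre [0.5902 0.0345 0.0119]
t: 27.28
tcp_pos: [0.5793, 0.0365, 0.2219]
tcp_rot: [0.728, 0.685, 0.022, 0.025]
force: [-16.5, -20.9, 12.8]
finger_gap: 0.0274
t 27.27 tcp [0.5793 0.0365 0.2219] tip [0.5907 0.0353 0.0489] phi 86.56 tilt(zx,zy)deg [ 3.79 -0.41] F [-16.5 -20.9  12.8] M [-3.25  2.46 -0.21] gap 0.0274 q [-0.14  0.61  1.48  0.    0.99 -1.65]
FOOT tilt of up-axis deg [-0.26  0.17] yaw(y-axis) 86.64 underside centre [0.5906 0.0348 0.012 ]
wrist 5828 block top z 0.0409 up-axis tilt deg [0.01 0.22] rect (array([586.4,  35.2]), array([80.6, 53.5]), 86.1)
   board 43533 z 0.0108 tilt [-0.02  0.01]
side 353 block top z 0.0427 up-axis tilt deg [-0.05  0.07] rect (array([588.8,  39.2]), array([85.5, 60.7]), 87.8)
   board 1560 z 0.0124 tilt [0.11 0.01]
scene 419 block top z 0.0429 up-axis tilt deg [-0.18  0.1 ] rect (array([599.3,  35.7]), array([91.9, 59. ]), 74.3)
   board 1260 z 0.0132 tilt [-0.18 -0.24]
```

```bash
python3 - <<'E'
from h import *
f=arm.grab_frame("wrist"); im=f["image"]; cv2.imwrite("pics/c5.png",cv2.resize(im[160:400,120:560,::-1],None,fx=1.8,fy=1.8,interpolation=cv2.INTER_CUBIC))
W=cloud(f);x,y,z=W[...,0],W[...,1],W[...,2]; s=im.astype(int); grey=(s.max(-1)-s.min(-1)<25)&(s.min(-1)>70)
T=grey&(z>.038)&(z<.044)&(np.hypot(x-.59,y-.035)<.056)
# near (-x) edge of top: first T pixel per column
Q=np.array([W[np.where(T[:,u])[0].min(),u] for u in range(255,390) if T[:,u].sum()>5])
k=np.polyfit(Q[:,1],Q[:,0],1); r=abs(Q[:,0]-np.polyval(k,Q[:,1]))<.001; k=np.polyfit(Q[r,1],Q[r,0],1)
print("foot near edge yaw",-np.degrees(np.arctan(k[0])),r.sum(),"x at y=.035",np.polyval(k,.035))
# left side edge
Q=np.array([W[v,np.where(T[v])[0].max()] for v in range(190,300) if T[v].sum()>5]); Q=Q[Q[:,1]>.06]
k=np.polyfit(Q[:,0],Q[:,1],1); r=abs(Q[:,1]-np.polyval(k,Q[:,0]))<.001; k=np.polyfit(Q[r,0],Q[r,1],1); print("foot +y edge yaw",np.degrees(np.arctan(k[0])),r.sum(),"y at x=.58",np.polyval(k,.58))
Fm=(~grey)&(z>.037)&(z<.046)&(y>.05)&(y<.12)&(x>.47)&(x<.61)
Q=np.array([W[v,np.where(Fm[v])[0].min()] for v in range(60,330) if Fm[v].sum()>5])
k=np.polyfit(Q[:,0],Q[:,1],1); r=abs(Q[:,1]-np.polyval(k,Q[:,0]))<.001; k=np.polyfit(Q[r,0],Q[r,1],1); print("left fence inner yaw",np.degrees(np.arctan(k[0])),r.sum(),"y at x=.58",np.polyval(k,.58))
Fm=(~grey)&(z>.037)&(z<.046)&(x>.58)&(x<.66)&(y<.0)
Q=np.array([W[np.where(Fm[:,u])[0].min(),u] for u in range(60,250) if Fm[:,u].sum()>3])
k=np.polyfit(Q[:,1],Q[:,0],1); r=abs(Q[:,0]-np.polyval(k,Q[:,1]))<.001; k=np.polyfit(Q[r,1],Q[r,0],1); print("far fence inner yaw",-np.degrees(np.arctan(k[0])),r.sum(),"x at y=.035",np.polyval(k,.035))
E
python3 go.py
```

```text
foot near edge yaw -3.463995802067611 135 x at y=.035 0.5602966297748451
foot +y edge yaw -2.753590828795529 30 y at x=.58 0.07572673027702369
left fence inner yaw -3.7064938990728167 140 y at x=.58 0.07558976576895068
far fence inner yaw -3.699474800513337 154 x at y=.035 0.6211278878551025
t 27.48 tcp [0.5793 0.0363 0.2219] tip [0.5907 0.0352 0.0488] phi 86.52 tilt(zx,zy)deg [ 3.79 -0.37] F [-13.9 -11.3  16. ] M [-1.59  2.12 -0.03] gap 0.0276 q [-0.14  0.61  1.48  0.    0.99 -1.65]
FOOT tilt of up-axis deg [-0.26  0.13] yaw(y-axis) 86.6 underside centre [0.5906 0.0347 0.0119]
```

View pics/c5.png

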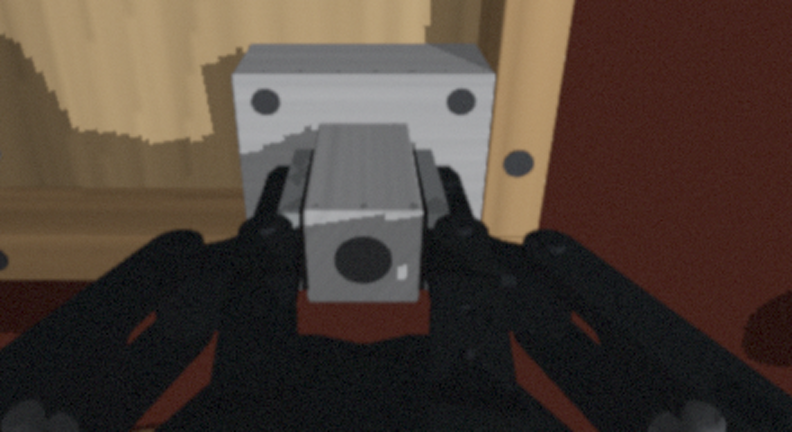

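```bash
python3 -m inch '[[0.0,0.08,0.03,0.0015,1]]'; python3 go.py; python3 -m inch '[[-0.03,0.07,0.05,0.0015,1]]'; python3 go.py;  python3 -m inch '[[0.07,0.08,0.04,0.001,1]]'; python3 go.py
```

```text
t: 27.6
tcp_pos: [0.5806, 0.0362, 0.2219]
tcp_rot: [0.73, 0.683, 0.021, 0.024]
force: [-12.1, 3.0, 9.1]
finger_gap: 0.0275
t 27.6 tcp [0.5806 0.0362 0.2219] tip [0.5915 0.0351 0.0489] phi 86.22 tilt(zx,zy)deg [ 3.6  -0.35] F [-12.1   3.    9.1] M [0.49 1.67 0.06] gap 0.0275 q [-0.14  0.62  1.47  0.    0.99 -1.65]
FOOT tilt of up-axis deg [-0.07  0.09] yaw(y-axis) 86.3 underside centre [0.5912 0.0347 0.012 ]
t: 27.72
tcp_pos: [0.5813, 0.0359, 0.2219]
tcp_rot: [0.731, 0.682, 0.02, 0.022]
force: [-20.3, 6.8, 22.1]
finger_gap: 0.0272
t 27.73 tcp [0.5813 0.0359 0.2219] tip [0.5915 0.0351 0.0488] phi 86.01 tilt(zx,zy)deg [ 3.36 -0.27] F [-20.3   6.8  22.1] M [0.78 2.37 0.68] gap 0.0272 q [-0.14  0.62  1.47  0.    1.   -1.65]
FOOT tilt of up-axis deg [ 0.16 -0.  ] yaw(y-axis) 86.09 underside centre [0.591  0.0347 0.0119]
t: 27.85
tcp_pos: [0.5823, 0.0368, 0.2221]
tcp_rot: [0.731, 0.681, 0.016, 0.021]
force: [-22.8, -23.8, 16.6]
finger_gap: 0.0274
t 27.85 tcp [0.5823 0.0368 0.2221] tip [0.5915 0.0353 0.049 ] phi 85.93 tilt(zx,zy)deg [ 3.04 -0.51] F [-22.8 -23.8  16.6] M [-3.29  2.73  0.22] gap 0.0274 q [-0.14  0.62  1.46 -0.    1.01 -1.64]
FOOT tilt of up-axis deg [0.48 0.23] yaw(y-axis) 86.0 underside centre [0.5909 0.0348 0.0121]
```

```bash
cat > fit.py <<'E'
from h import *
f=arm.grab_frame("wrist"); im=f["image"]; W=cloud(f);x,y,z=W[...,0],W[...,1],W[...,2]; s=im.astype(int); grey=(s.max(-1)-s.min(-1)<25)&(s.min(-1)>70)
T=grey&(z>.038)&(z<.044)&(np.hypot(x-.59,y-.035)<.056)
def line(Q,a,b,n,at):
    k=np.polyfit(Q[:,a],Q[:,b],1)
    for _ in range(3): r=abs(Q[:,b]-np.polyval(k,Q[:,a]))<.001; k=np.polyfit(Q[r,a],Q[r,b],1)
    print(n,"yaw",((-1 if b==0 else 1)*np.degrees(np.arctan(k[0]))).round(2),r.sum(),"at",np.polyval(k,at).round(4))
line(np.array([W[np.where(T[:,u])[0].min(),u] for u in range(255,390) if T[:,u].sum()>5]),1,0,"foot near edge",.035)
Q=np.array([W[v,np.where(T[v])[0].max()] for v in range(170,300) if T[v].sum()>5]); line(Q[Q[:,1]>.06],0,1,"foot left edge",.58)
Fm=(~grey)&(z>.037)&(z<.046)&(y>.05)&(y<.12)&(x>.47)&(x<.61)
line(np.array([W[v,np.where(Fm[v])[0].min()] for v in range(60,330) if Fm[v].sum()>5]),0,1,"left fence",.58)
Fm=(~grey)&(z>.037)&(z<.046)&(x>.58)&(x<.66)&(y<.0)
line(np.array([W[np.where(Fm[:,u])[0].min(),u] for u in range(60,250) if Fm[:,u].sum()>3]),1,0,"far fence",.035)
q=W[T]; A=np.c_[q[:,:2]-[.59,.035],np.ones(len(q))]; k=np.linalg.lstsq(A,q[:,2],rcond=None)[0]
for _ in range(4):
    g=abs(q[:,2]-A@k)<.002; k=np.linalg.lstsq(A[g],q[g,2],rcond=None)[0]
print("top z",k[2].round(4),"tilt",(-np.degrees(k[:2])).round(2))
E
python3 fit.py; python3 go.py
```

```text
foot near edge yaw -3.79 135 at 0.5612
foot left edge yaw -3.51 72 at 0.0755
left fence yaw -3.38 199 at 0.076
far fence yaw -3.71 155 at 0.6211
top z 0.041 tilt [0.34 0.16]
t 27.9 tcp [0.5824 0.0367 0.2221] tip [0.5915 0.0352 0.049 ] phi 85.9 tilt(zx,zy)deg [ 3.02 -0.52] F [-21.3 -15.6  17.3] M [-1.95  2.6   0.32] gap 0.0274 q [-0.14  0.62  1.46 -0.    1.01 -1.64]
FOOT tilt of up-axis deg [0.5  0.23] yaw(y-axis) 85.98 underside centre [0.5909 0.0347 0.0121]
```

Now flush and square: foot edge plus 60 mm gives 0.6213 against the fence at 0.6211, with yaw within 0.1°. I'll take out the last 0.3° of lean and make the final push.

```bash
python3 -m inch '[[-0.03,-0.03,0.08,0,1],[-0.04,-0.03,0.08,0,1],[-0.03,-0.03,0.08,0,1],[-0.03,-0.02,0.08,0,1]]'; python3 go.py; python3 -m inch '[[0.07,0.09,0.05,-0.0005,1]]'; python3 go.py; python3 fit.py; python3 go.py
```

```text
t: 28.4
tcp_pos: [0.5796, 0.0359, 0.2217]
tcp_rot: [0.731, 0.682, 0.023, 0.025]
force: [-7.3, 4.4, 18.2]
finger_gap: 0.0275
t 28.4 tcp [0.5796 0.0359 0.2217] tip [0.5914 0.0351 0.0487] phi 86.0 tilt(zx,zy)deg [ 3.88 -0.27] F [-7.3  4.4 18.2] M [0.39 1.18 0.22] gap 0.0275 q [-0.14  0.61  1.48  0.01  0.98 -1.65]
FOOT tilt of up-axis deg [-0.36 -0.  ] yaw(y-axis) 86.08 underside centre [0.5913 0.0347 0.0118]
t: 28.52
tcp_pos: [0.5809, 0.0368, 0.2219]
tcp_rot: [0.73, 0.683, 0.02, 0.024]
force: [-30.1, -24.9, 20.4]
finger_gap: 0.0272
t 28.52 tcp [0.5809 0.0368 0.2219] tip [0.5916 0.0352 0.0488] phi 86.16 tilt(zx,zy)deg [ 3.53 -0.5 ] F [-30.1 -24.9  20.4] M [-3.37  4.05 -0.3 ] gap 0.0272 q [-0.14  0.62  1.47 -0.    0.99 -1.64]
FOOT tilt of up-axis deg [-0.01  0.23] yaw(y-axis) 86.24 underside centre [0.5912 0.0347 0.0119]
foot near edge yaw -3.79 135 at 0.5611
foot left edge yaw -3.48 73 at 0.0755
left fence yaw -3.43 199 at 0.0759
far fence yaw -3.63 155 at 0.621
top z 0.0408 tilt [0.05 0.11]
t 28.57 tcp [0.5809 0.0367 0.2219] tip [0.5915 0.0352 0.0488] phi 86.13 tilt(zx,zy)deg [ 3.51 -0.5 ] F [-23.3 -16.2  21.1] M [-1.87  3.08 -0.11] gap 0.0274 q [-0.14  0.62  1.47  0.    0.99 -1.64]
FOOT tilt of up-axis deg [0.01 0.23] yaw(y-axis) 86.21 underside centre [0.5912 0.0347 0.0119]
```

```bash
python3 - <<'E'
from h import *
f=arm.grab_frame("scene"); W=cloud(f); cv2.imwrite("pics/e_scene.png",f["image"][:,:,::-1])
s=arm.grab_frame("side"); cv2.imwrite("pics/e_bin.png",np.hstack([cv2.resize(f["image"][150:255,120:225,::-1],(390,390)),cv2.resize(s["image"][120:200,375:475,::-1],(400,390))]))
E
python3 go.py
```

```text
t 28.68 tcp [0.5808 0.0366 0.2219] tip [0.5915 0.0352 0.0488] phi 86.1 tilt(zx,zy)deg [ 3.55 -0.46] F [-22.5 -14.4  20.2] M [-1.83  2.94 -0.02] gap 0.0277 q [-0.14  0.62  1.47  0.    0.99 -1.64]
FOOT tilt of up-axis deg [-0.02  0.19] yaw(y-axis) 86.18 underside centre [0.5912 0.0347 0.0119]
```

View pics/e_bin.png

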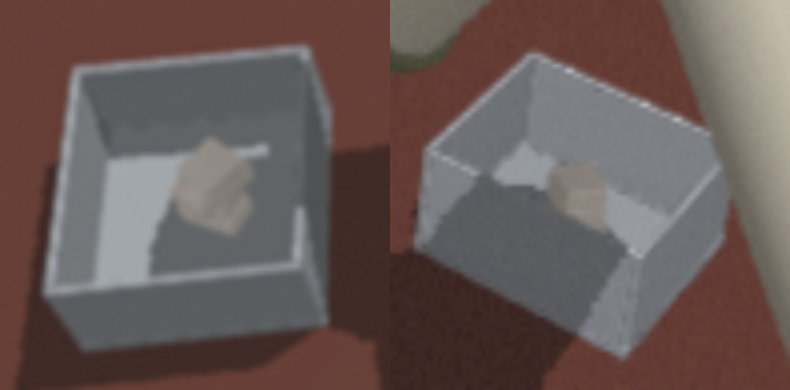

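View pics/e_scene.png

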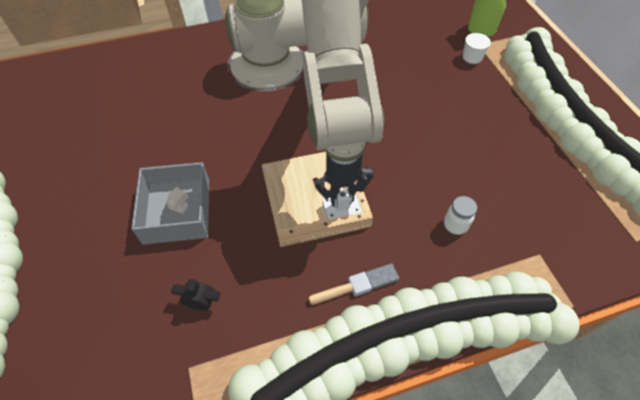

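Both chunks are piled in the bin at (178,200), and the jar, brush and vertebra haven't moved. I'll make one firmer final push, rolling back first so the foot stays flat.

```bash
python3 -m inch '[[-0.04,-0.02,0.08,0,1],[-0.04,-0.02,0.08,0,1],[0.11,0.09,0.05,0,1]]'; python3 go.py; python3 fit.py; python3 go.py
```

```text
t: 29.05
tcp_pos: [0.5809, 0.0372, 0.2219]
tcp_rot: [0.73, 0.683, 0.019, 0.025]
force: [-33.4, -35.7, 22.9]
finger_gap: 0.0275
t 29.05 tcp [0.5809 0.0372 0.2219] tip [0.5916 0.0353 0.0489] phi 86.14 tilt(zx,zy)deg [ 3.55 -0.6 ] F [-33.4 -35.7  22.9] M [-5.21  4.58 -0.47] gap 0.0275 q [-0.14  0.62  1.47 -0.    0.99 -1.64]
FOOT tilt of up-axis deg [-0.02  0.33] yaw(y-axis) 86.22 underside centre [0.5913 0.0348 0.012 ]
foot near edge yaw -3.65 135 at 0.5612
foot left edge yaw -3.79 70 at 0.0756
left fence yaw -3.42 199 at 0.0759
far fence yaw -3.62 156 at 0.621
top z 0.0409 tilt [-0.02  0.28]
t 29.1 tcp [0.5809 0.0371 0.2219] tip [0.5916 0.0352 0.0489] phi 86.11 tilt(zx,zy)deg [ 3.52 -0.6 ] F [-25.2 -20.6  22.1] M [-3.    3.45 -0.26] gap 0.0273 q [-0.14  0.62  1.47 -0.    0.99 -1.64]
FOOT tilt of up-axis deg [0.   0.33] yaw(y-axis) 86.19 underside centre [0.5912 0.0347 0.012 ]
```

```bash
python3 -c "
from bench import arm
print(arm.sign_off()); o=arm.get_obs(); print(o['t'],o['force'],o['finger_gap'])"
```

```text
the job is handed in; nothing more can be done
None
the job is handed in; nothing more can be done
```

The job is done and handed in at about 29 s. Both plaster chunks went into the grey bin first. The mount foot is now on the board in the fence corner, still gripped and pressed on both fences.

- **Chunks:** the last pictures show both in the bin. The jar, brush and vertebra look unmoved; I judged that by eye from the scene view.
- **Fit in the corner:** the wrist camera puts the foot's far face within about 0.3 mm of the far fence and its left face within about 0.3 mm of the left fence. Its yaw is within 0.1° of the far fence.
- **Pressing force:** just before hand-in the wrist read about 25 N toward the far fence, 21 N toward the left fence and 22 N downward. It peaked at 36 N per axis as the last push began, then eased. Some of the sideways reading may be friction on the board.

**Checks that disagreed or fell short:**
- **Lean:** the final firmer push left the foot leaning about 0.3° toward the left fence, roughly 0.4 mm across its 80 mm side. It read about 0.1° before that push.
- **Short-side yaw:** in the last fit the foot's left edge and the left fence differed by 0.4°. That edge was fitted from few points and its reading varied between frames.
- **Tool tilt:** the tool drifted up to 4° off vertical during the moves. I corrected for it by rolling the foot flat under downward pressure.

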